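# Clamp the glass sample and lock the jaw with its jam nut

## Robot

A 6-joint arm with a two-finger parallel gripper is mounted at the origin on the work surface. World frame = base frame: x ahead of the robot, y to its left, z up, the work surface at z = 0. Lengths are in m, angles in rad, forces in N, time in s.
With the tool pointing down it reaches from about 0.3 to 0.875 m from the base axis. Payload 4.2 kg.
Tool frame: the origin (TCP) lies midway between the tips of the shut fingers; the grasp point (between the pads) lies 19 mm behind it (manip.grasp_offset is the distance from the TCP to the grasp point, in m); z points along the fingers, y is the direction in which the jaws open and shut (so a half turn about z gives the same grasp; the last joint's range is limited). The gripper opens to 85 mm and grips with 20 to 120 N. Pads are 22 mm wide; open, the fingers measure 114 mm over their backs; the gripper's body (76 mm by 85 mm) begins 54 mm behind the grasp point. The pads swing forward as they close: fully open they stand 13 mm farther back than shut.
Start: joints at [1.327, 0.32, 1.565, -0, 1.257, -0.02], TCP at [0.128, 0.561, 0.194] pointing down, gripper open.
Joint ranges: [-3.11, 3.11], [-0.84, 2.01], [0.21, 2.61], [-1.34, 4.49], [0.05, 2.63], [-2.56, 2.56]. Speed limits (rad/s): [2.57, 2.57, 3.14, 3.14, 3.14, 3.14].

## Interface

Orientations are given as a 3x3 rotation matrix whose columns are the frame's x, y, z axes.
In Python, from bench import manip, eyes gives the robot as it stands. The module is installed in compiled form; this text tells all that it offers.
- The arm moves only by the tool arm_command, never from a script. Its argument "increments" is a list of rows, each an object of numbers: "tx", "ty", "tz": the shift along the tool's x, y, z in cm; "wx", "wy", "wz": the turn, a rotation vector about the tool's x, y, z in degrees. A call has exactly 8 rows; each row shifts and turns the commanded pose from where the row before left it, along the tool's axes as they then stand; what a row does not reach is not made up. A row lasts 1/12 s, in which the tool goes at most 41.7 mm and 7.16 degrees, less where a joint would pass 70% of its speed; a pose out of reach is approached as far as the arm can. A call with a gripper value outside its range is refused whole. "claw" is the opening, from 0 (shut) to 1 (fully open), set as the call begins (left out, the last holds). The fingers move at their own pace and stop on an object; "newtons" is the grip in N (left out, the last holds). Time passes only in rows, so rows that do not move let the fingers close, or fill a call up. It gives the time, the measured TCP pose, the force and the opening at its end, in the units of the state.
- manip.get_state(): the state, without advancing time (a new reading comes with each control period).
- eyes.read_camera(name): name is "side" or "top"; returns the picture (384x512x3 uint8, red, green, blue); there is no depth.
- eyes.camera_info(name): a dict with "intrinsics" (3x3 intrinsics, pixels), "dist_coeffs" ([k1, k2, p1, p2, k3] as OpenCV has them; the pictures are not rectified), "R" (3x3) and "t" (3): a world point X has camera coordinates R X + t. Camera axes: x right, y down, z forward; pixel columns grow to the right and rows downward; lengths in m; the calibration is good to about 2 mm. A picture is of the moment at which its call begins. camera_info takes no time and is no camera call.
- manip.job_done(): hands the job in, once; it reports no verdict.
The state is a dict: "time": time; "joint_positions": joint angles; "dq": joint speeds; "joint_efforts": joint torques, N m; "tool_pos": TCP position; "tcp_rot": TCP orientation; "ft_force": force on the tool from outside, world axes, zero at the start; "torque": the same for the moment, N m; "opening": finger opening in m.
Only numpy, scipy, OpenCV 4.12 (cv2) and the standard library are available. Lean on these libraries where they do the work, as an engineer would, in place of code of your own. Each camera call takes 0.05 s, during which the arm holds its last target.

## Task

Slide the blue jaw of the sample vice gently forward until it presses the glass block against the sprung orange pad with about 5 N, then lock it there: run the hex jam nut down clockwise and tighten it until it drags the washer's red tab from the white line into the green band, and no further. The jaw must still be pressing lightly on the glass when you let go; never press the glass hard, and leave everything else alone.

Things in the scene. Friction and masses are not known exactly. Their poses are not given: they have to be found in the camera images.
- vice: Aluminium bed of a sample vice fixed to the table, 110 x 260 mm, top 30 mm above the table. Origin: centre of its underside; z up, y along the bed from sliding to fixed jaw. On the fixed jaw (top 66 mm up, face at y = +100 mm) a backstop carries an orange sprung pad, 1.2 N/mm, up to 11 mm of give; its free face is somewhere at y = 62 to 74 mm, not known more closely.
- jaw_top (a point): Centre of the flat top of the blue sliding jaw (70 x 70 mm, 30 mm high), 60.5 mm above the table, on the axis of stud and nut; axes as the vice. Its clamping face is 35 mm ahead (+y) of this point.
- jaw: The sliding jaw; origin 30.5 mm below jaw_top, same axes. It slides only along the vice's y, drags with about 8 N, has up to 110 mm of travel and stays where it is left, holding up to 8 N of clamping force. Even with the nut tight it gives way to more than that. It may be pushed along by the nut on top of it.
- sample_mid (a point): Centre of the loose green glass block on the bed between sliding jaw and pad, 40 mm along the bed, 64 mm wide, 30 mm high, about 0.19 kg, guided by two lips 8 mm high. It starts clear of both. Properly clamped, the jaw is left pressing it against the pad with about 5 N (2 to 9 N will do); it breaks above 15 N, or if fingers press it with more than 10 N.
- nut_mid (a point): Centre (half-way up) of the steel hex jam nut on the jaw's upright stud: 38 mm across flats, 18 mm high. Its x axis is square to one pair of flats (the others at 60 and 120 degrees), z up. Fully down it is 11 mm above jaw_top, at the start 1 to 2 mm higher. The 16 mm stud stands at most 10 mm out of the nut's top.
- nut: The nut; origin at the centre of its underside. Right-hand thread, 4 mm a turn: clockwise from above runs it down. It starts a fifth to half a turn above its washer (how far is not known). Running torque 0.03 N m; once down, nut and washer turn on together against 0.3 N m plus 0.6 N m per rad, and stay when let go.
- tab (a point): Middle of the red tab of the thin brass washer (49 mm across) under the nut, 32.5 mm from the stud's axis. It starts on the white line, straight back (the vice's -y); only the tight nut turns it, clockwise from above (towards -x). The green band on the jaw's top spans 0.15 to 0.43 rad (9 to 25 degrees) from the line; past 0.6 rad the washer is ruined.
- amber_bottle: Bystander: brown glass bottle with a blue cap, 70 mm across, 170 mm tall. Origin: centre of its underside. Leave alone.
- wash_bottle: Bystander: white bottle with a blue cap, 66 mm across, 160 mm tall. Origin: centre of its underside. Leave alone.
- beaker: Bystander: open glass beaker, 68 mm across, 85 mm tall. Origin: centre of its underside. Leave alone.
- cork_ring: Bystander: cork ring, 110 mm across, 30 mm high. Origin: centre of its underside. Leave alone.
- crucible: Bystander: small white bowl, 56 mm across, 35 mm high. Origin: centre of its underside. Leave alone.
- spare_nut: Bystander: small brass hex nut, 30 mm across flats, 12 mm high, lying on the table by the vice. Origin: centre of its underside. Leave alone.
- spanner: Bystander: steel spanner 150 mm long lying on the table by the vice. Origin: its middle, underside. Leave alone.
Not all that is in view belongs to the job. Leave any black look-alike of the part that bears sample_mid alone.

How it is judged:
On the way, in this order (a step that is already met when the one before it is completed fails the run):
1. the sliding jaw presses the glass block against the pad with over 2 N (contact force between sample and jaw above 2 N and z of sample_mid in the frame of vice between 0.042 and 0.048 m), for 0.2 s.
2. with the glass still clamped, the nut is down and has dragged the tab into the green band (all of step 1 and x of tab in the frame of jaw_top below -0.00357 m and z of nut_mid in the frame of jaw_top below 0.0118 m), for 0.2 s.
At the end, for the whole second after the job is handed in: The glass block lies flat on the bed and the sliding jaw presses it against the sprung pad with 2 to 9 N; the nut is down on its washer (within 0.8 mm) and the red tab is in the green band (0.11 to 0.47 rad from the white line); all at rest (all of step 2 and contact force between sample and jaw below 9 N and x of tab in the frame of jaw_top above -0.01472 m and linear speed of sample below 0.01 m/s); the robot touches nothing.
It fails at once if the sliding jaw bears on the glass with more than 15 N (contact force between sample and jaw above 15 N).
It fails at once if the nut is overtightened: the tab is turned more than 0.6 rad (x of tab in the frame of jaw_top below -0.01835 m).
It fails at once if the glass block is touched by the fingers with more than 10 N (contact force between the fingers and sample above 10 N).
It fails at once if a bystander is moved by more than 20 mm (distance of any of amber_bottle, wash_bottle, beaker, cork_ring, crucible, spare_nut, spanner from where it was at the start of the episode above 0.02 m).
It also fails if it takes over 72 s, if anything falls off the work surface, if the arm or the gripper's body presses on something with over 40 N, if the wrist force passes 120 N, or if a joint passes its speed limit or range.

## Working session

There is one attempt and no reset: what is moved stays moved. The work goes in short steps, Python scripts to look and compute and a tool call to move; the robot and the scene stay as the last step left them, time stands still between calls to the robot, and variables do not carry over. Pictures are saved under pics/ and viewed, and the job is handed in when it is done.

Besides the shell and the picture viewer there is one more tool, called after ">>>" by a JSON object that holds its "op" and its "data". arm_command: Moves the arm, as the interface text tells. Its arguments: {"type":"object","properties":{"increments":{"type":"array","items":{"type":"object","properties":{"tx":{"type":"number"},"ty":{"type":"number"},"tz":{"type":"number"},"wx":{"type":"number"},"wy":{"type":"number"},"wz":{"type":"number"}}}},"claw":{"type":"number"},"newtons":{"type":"number"}},"required":["increments"]}

```bash
mkdir -p pics; ls
python3 - <<'E'
from bench import manip, eyes
import cv2, numpy as np
np.set_printoptions(precision=4,suppress=True)
for n in ("side","top"):
    im=eyes.read_camera(n); cv2.imwrite(f"pics/{n}0.png",im[:,:,::-1])
    c=eyes.camera_info(n); print(n,c["intrinsics"],c["dist_coeffs"],c["R"],c["t"])
print(manip.get_state(), manip.grasp_offset)
E
```

```text
pics
side [[399.5685   0.     257.2289]
 [  0.     399.5685 193.2165]
 [  0.       0.       1.    ]] [0.0344 0.     0.     0.     0.    ] [[-0.9911 -0.1329  0.0023]
 [-0.089   0.6505 -0.7543]
 [ 0.0988 -0.7478 -0.6565]] [0.6127 0.1292 1.2404]
top [[423.7144   0.     255.2828]
 [  0.     423.7144 195.4275]
 [  0.       0.       1.    ]] [-0.1316  0.      0.      0.      0.    ] [[-0.0232 -0.9997 -0.0062]
 [-0.9988  0.0235 -0.043 ]
 [ 0.0431  0.0052 -0.9991]] [-0.0004  0.6095  1.2555]
{'time': 0.1, 'joint_positions': array([ 1.327 ,  0.3202,  1.5656,  0.    ,  1.2574, -0.02  ]), 'dq': array([-0.0006, -0.0011, -0.0038,  0.0009, -0.0023,  0.0013]), 'joint_efforts': array([  0.0001, -41.641 , -23.4705,  -0.    ,   0.005 ,   0.    ]), 'tool_pos': array([0.1275, 0.5602, 0.1932]), 'tcp_rot': array([[-0.9751,  0.2219, -0.0004],
       [ 0.2219,  0.9751, -0.0015],
       [ 0.    , -0.0016, -1.    ]]), 'ft_force': array([0.7879, 0.7902, 0.3741]), 'torque': array([-0.0229, -0.012 ,  0.018 ]), 'opening': 0.08539471674605802} 0.0187
```

View pics/side0.png

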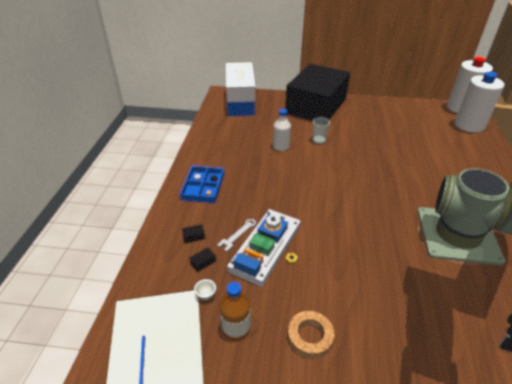

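View pics/top0.png

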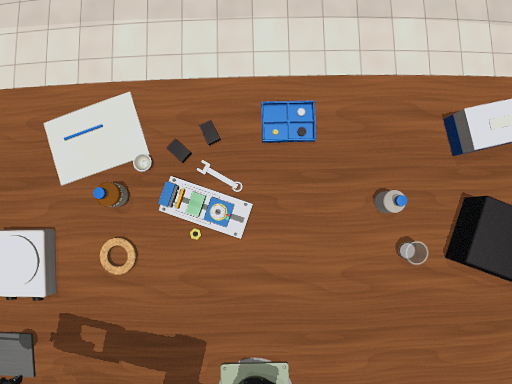

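Run:
```python
import cv2
a=cv2.imread("pics/top0.png")[165:250,145:265]; cv2.imwrite("pics/topc.png",cv2.resize(a,None,fx=6,fy=6,interpolation=cv2.INTER_CUBIC))
a=cv2.imread("pics/side0.png")[200:290,215:315]; cv2.imwrite("pics/sidec.png",cv2.resize(a,None,fx=6,fy=6,interpolation=cv2.INTER_CUBIC))
```

```text
(no output)
```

View pics/topc.png

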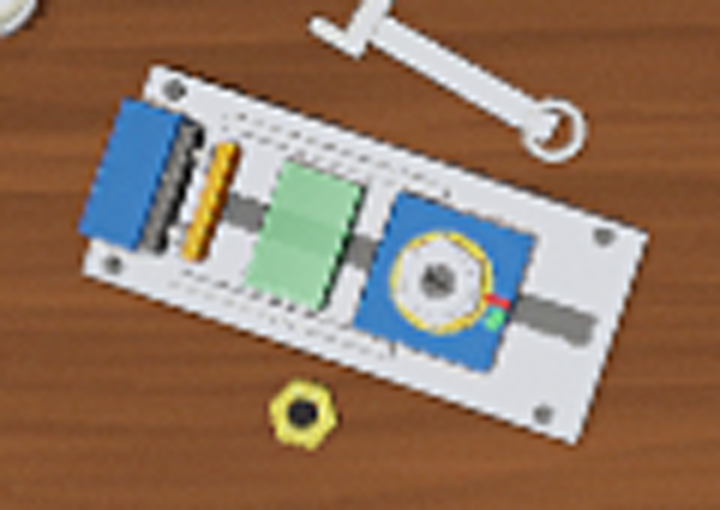

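View pics/sidec.png

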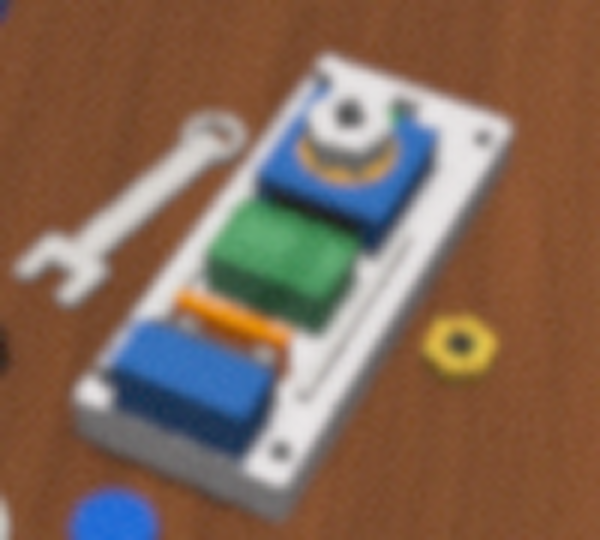

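```bash
cat > h.py <<'E'
import cv2, numpy as np
from bench import manip, eyes
np.set_printoptions(precision=4,suppress=True)
C={n:eyes.camera_info(n) for n in("side","top")}
def plane(n,uv,z):
    c=C[n];K=np.array(c["intrinsics"]);R=np.array(c["R"]);t=np.array(c["t"])
    p=cv2.undistortPoints(np.array(uv,float).reshape(-1,1,2),K,np.array(c["dist_coeffs"])).reshape(-1,2)
    d=np.c_[p,np.ones(len(p))]@R; o=-R.T@t
    return o+d*((z-o[2])/d[:,2])[:,None]
def proj(n,X):
    c=C[n]; r,_=cv2.Rodrigues(np.array(c["R"]))
    return cv2.projectPoints(np.array(X,float).reshape(-1,1,3),r,np.array(c["t"]),np.array(c["intrinsics"]),np.array(c["dist_coeffs"]))[0].reshape(-1,2)
E
python3 - <<'E'
from h import *
im=cv2.imread("pics/top0.png"); hsv=cv2.cvtColor(im,cv2.COLOR_BGR2HSV)
# bed outline: low-saturation bright, plus everything inside
m=((hsv[...,1]<60)&(hsv[...,2]>140)).astype(np.uint8)
roi=np.zeros_like(m); roi[172:245,155:258]=1; m*=roi
cs,_=cv2.findContours(m,cv2.RETR_EXTERNAL,cv2.CHAIN_APPROX_NONE)
for c in cs:
    if cv2.contourArea(c)>30 or len(c)>40: print(len(c),cv2.minAreaRect(c),cv2.boxPoints(cv2.minAreaRect(c)))
# bolts: dark centroid from crop estimates
g=cv2.cvtColor(im,cv2.COLOR_BGR2GRAY).astype(float)
B=[]
for u,v in [(174,90),(604,236),(543,412),(113,265)]:
    u=145+u/6-.4; v=165+v/6-.4
    y,x=np.mgrid[round(v)-3:round(v)+4,round(u)-3:round(u)+4]
    w=np.clip(200-g[y,x],0,None); w[(x-u)**2+(y-v)**2>9]=0
    B.append(((w*x).sum()/w.sum(),(w*y).sum()/w.sum()))
B=np.array(B);print(B); P=plane("top",B,.031); print(P, P.mean(0)); 
print([np.linalg.norm(P[i]-P[(i+1)%4]) for i in range(4)])
d=(P[0]-P[1])+(P[3]-P[2]); print("bed y angle",np.degrees(np.arctan2(d[1],d[0])))
E
```

```text
252 ((205.22317504882812, 206.8528289794922), (87.3003158569336, 37.06513977050781), 19.025604248046875) [[157.916  210.1435]
 [169.9989 175.1031]
 [252.5303 203.5622]
 [240.4474 238.6026]]
76 ((224.2000274658203, 180.10000610351562), (38.013153076171875, 9.838699340820312), 26.56505012512207) [[205.  176. ]
 [209.4 167.2]
 [243.4 184.2]
 [239.  193. ]]
[[173.7167 179.5412]
 [245.1252 203.6405]
 [234.9805 233.6791]
 [163.4147 208.6683]]
[[0.6615 0.2268 0.031 ]
 [0.585  0.0158 0.031 ]
 [0.4972 0.0477 0.031 ]
 [0.5756 0.259  0.031 ]] [0.5798 0.1373 0.031 ]
[np.float64(0.22444426791852343), np.float64(0.09339208640928773), np.float64(0.22541695128271153), np.float64(0.0917908571502871)]
bed y angle 69.85653223878288
```

Run:
```python
from h import *
th=np.radians(69.86); yv=np.array([np.cos(th),np.sin(th)]); xv=np.array([yv[1],-yv[0]]); c0=np.array([.5798,.1373])
def invice(P): return np.c_[(P[:,:2]-c0)@xv,(P[:,:2]-c0)@yv]
# zoom of nut in both views
for n,(u,v),r in (("top",(218,212),18),("side",(272,222),18)):
    im=cv2.imread(f"pics/{n}0.png"); a=im[v-r:v+r,u-r:u+r]
    cv2.imwrite(f"pics/nut_{n}.png",cv2.resize(a,None,fx=16,fy=16,interpolation=cv2.INTER_CUBIC))
im=cv2.imread("pics/top0.png"); hsv=cv2.cvtColor(im,cv2.COLOR_BGR2HSV)
roi=np.zeros(hsv.shape[:2],bool); roi[172:245,155:258]=1
H,S,V=[hsv[...,i].astype(int) for i in range(3)]
for nm,m,z in (("red",((H<8)|(H>172))&(S>110)&(V>120),.0615),("green",(H>45)&(H<80)&(S>70),.0605),("blue",(H>100)&(H<120)&(S>120),.0605),("orange",(H>10)&(H<28)&(S>130),.06)):
    m=(m&roi).astype(np.uint8); k,l,st,ce=cv2.connectedComponentsWithStats(m)
    for i in range(1,k):
        if st[i,4]>=3: P=plane("top",ce[i],z); print(nm,st[i],ce[i],P,invice(P))
```

```text
red [226 214   4   2   5] [227.2 214.8] [[0.5533 0.0672 0.0615]] [[-0.0007 -0.0749]]
green [188 199  12   7  46] [192.913  202.3478] [[0.5915 0.1659 0.0605]] [[0.0011 0.0308]]
green [200 203   4   8  11] [201.3636 206.    ] [[0.5804 0.1415 0.0605]] [[-0.0009  0.0041]]
green [226 217   3   3   7] [227. 218.] [[0.5441 0.0681 0.0605]] [[-0.0096 -0.0773]]
blue [158 182  18  24 239] [166.4226 193.3515] [[0.6194 0.2429 0.0605]] [[0.0008 0.1128]]
blue [204 197  30  30 292] [217.5822 211.0548] [[0.5647 0.0948 0.0605]] [[ 0.0005 -0.0451]]
orange [ 155  172  103   73 3736] [206.1911 210.9229] [[0.5659 0.1278 0.06  ]] [[-0.0098 -0.0137]]
orange [236 184   4   6  13] [238.     186.8462] [[0.6333 0.0345 0.06  ]] [[ 0.0856 -0.0782]]
orange [176 189   9  19  75] [179.9867 197.8667] [[0.6053 0.2034 0.06  ]] [[0.0012 0.0709]]
orange [219 217   6   3   7] [221.4286 218.2857] [[0.5437 0.0842 0.06  ]] [[-0.0156 -0.0623]]
orange [193 231   3   2   3] [194.     231.3333] [[0.5078 0.1644 0.06  ]] [[-0.077   0.0006]]
```

View pics/nut_top.png

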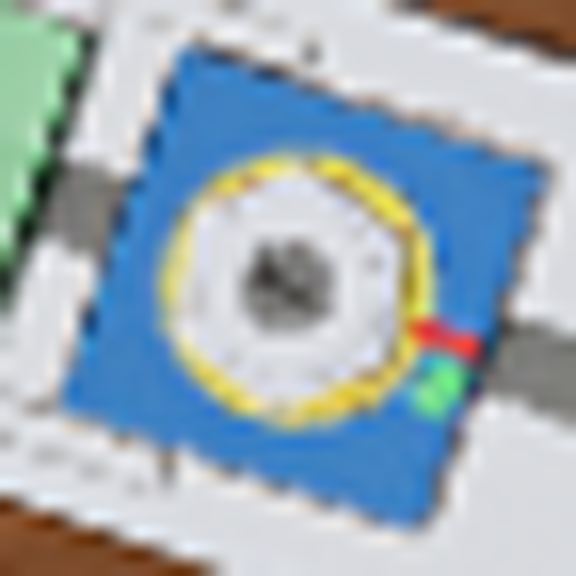

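View pics/nut_side.png

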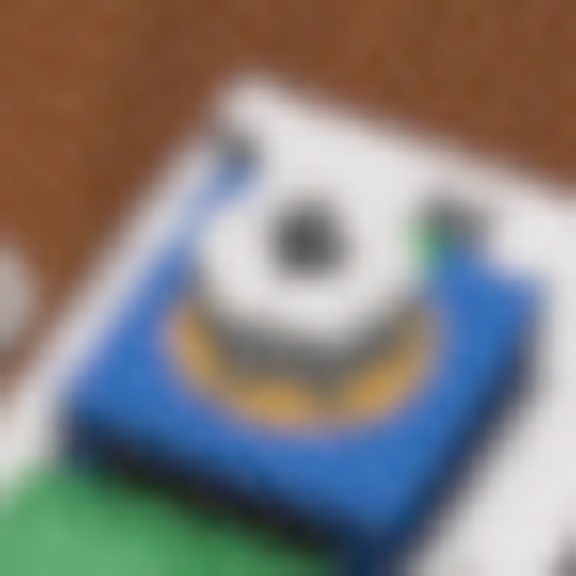

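Run:
```python
from h import *
th=np.radians(69.86); yv=np.array([np.cos(th),np.sin(th)]); xv=np.array([yv[1],-yv[0]]); c0=np.array([.5798,.1373])
im=cv2.imread("pics/top0.png"); f=8; u0,v0=200,194
a=cv2.resize(im[v0:v0+36,u0:u0+36],None,fx=f,fy=f,interpolation=cv2.INTER_CUBIC)
hsv=cv2.cvtColor(a,cv2.COLOR_BGR2HSV)
for st in (30,45,60,75,90):
    m=((hsv[...,1]<st)&(hsv[...,2]>60)).astype(np.uint8)
    cs,_=cv2.findContours(m,cv2.RETR_LIST,cv2.CHAIN_APPROX_NONE)
    # connected comp containing stud surroundings
    best=[c for c in cs if cv2.pointPolygonTest(c,((218.2-u0)*f,(211.5-v0)*f),False)>0]
    if not best: print(st,"none"); continue
    c=min(best,key=cv2.contourArea) if st<0 else max(best,key=cv2.contourArea)
    c=cv2.convexHull(c)
    uv=(c.reshape(-1,2)+.5)/f-.5+[u0,v0]
    # densify
    q=np.zeros(m.shape,np.uint8); cv2.fillPoly(q,[c],1); cc=max(cv2.findContours(q,0,cv2.CHAIN_APPROX_NONE)[0],key=len).reshape(-1,2)
    P=plane("top",(cc+.5)/f-.5+[u0,v0],.0825)[:,:2]
    M=cv2.moments(P.astype(np.float32).reshape(-1,1,2)); ce=np.array([M['m10'],M['m01']])/M['m00']
    d=P-ce; r=np.hypot(*d.T); an=np.arctan2(d[:,1],d[:,0])
    g=np.linspace(-np.pi,np.pi,720,endpoint=False); o=np.argsort(an); R=np.interp(g,an[o],r[o],period=2*np.pi)
    h=(R*np.exp(-6j*g)).mean(); ph=-np.degrees(np.angle(h))/6  # vertex angle
    print(st,"ctr",ce,"vice",(ce-c0)@xv,(ce-c0)@yv,"area mm2",M['m00']*1e6,"amp6",2*abs(h)*1e3,"vertex ang",-ph%60,"flat normal",(-ph+30)%60)
```

```text
30 ctr [0.5636 0.0922] vice 0.00034649577591447714 -0.047872141450754434 area mm2 9839.238868326605 amp6 1.4448812006382603 vertex ang 12.101051278514907 flat normal 42.10105127851491
45 ctr [0.5638 0.0924] vice 0.00039723893398131943 -0.04769481010947408 area mm2 9885.874384739313 amp6 1.442629296559101 vertex ang 11.78488663277217 flat normal 41.78488663277217
60 ctr [0.5638 0.0926] vice 0.00041179660768991155 -0.047512547186764356 area mm2 9923.961404162073 amp6 1.4697310221442217 vertex ang 11.491255069856111 flat normal 41.49125506985611
75 ctr [0.5639 0.0927] vice 0.0004414526595476279 -0.0473494103487598 area mm2 9966.93585063546 amp6 1.4833425177343205 vertex ang 11.15923105401802 flat normal 41.15923105401802
90 ctr [0.5639 0.0927] vice 0.0004197619968855061 -0.047342986203064034 area mm2 9974.345996128786 amp6 1.4610860546414204 vertex ang 11.24434054712863 flat normal 41.24434054712863
```

Run:
```python
from h import *
th=np.radians(69.86); yv=np.array([np.cos(th),np.sin(th)]); xv=np.array([yv[1],-yv[0]]); c0=np.array([.5798,.1373])
im=cv2.imread("pics/top0.png"); f=8; u0,v0=200,194
a=cv2.resize(im[v0:v0+36,u0:u0+36],None,fx=f,fy=f,interpolation=cv2.INTER_CUBIC).astype(int)
hsv=cv2.cvtColor(a.clip(0,255).astype(np.uint8),cv2.COLOR_BGR2HSV)
yy,xx=np.mgrid[:288,:288]
cx,cy=(218-u0)*f,(211.7-v0)*f
for st in (25,35,45,60):
    m=((hsv[...,1]<st)&((xx-cx)**2+(yy-cy)**2<(9.5*f)**2)).astype(np.uint8)
    k,l,s_,_=cv2.connectedComponentsWithStats(m); i=1+np.argmax(s_[1:,4])
    cc=max(cv2.findContours((l==i).astype(np.uint8),0,cv2.CHAIN_APPROX_NONE)[0],key=len)
    q=np.zeros(m.shape,np.uint8); cv2.fillPoly(q,[cv2.convexHull(cc)],1); cc=max(cv2.findContours(q,0,cv2.CHAIN_APPROX_NONE)[0],key=len).reshape(-1,2)
    P=plane("top",(cc+.5)/f-.5+[u0,v0],.0815)[:,:2]
    ce=P.mean(0); M=cv2.moments(((P-ce)*1000).astype(np.float32).reshape(-1,1,2)); ce=ce+np.array([M['m10'],M['m01']])/M['m00']/1000
    d=P-ce; r=np.hypot(*d.T); an=np.arctan2(d[:,1],d[:,0])
    g=np.linspace(-np.pi,np.pi,720,endpoint=False); o=np.argsort(an); R=np.interp(g,an[o],r[o],period=2*np.pi)
    h=(R*np.exp(-6j*g)).mean(); ph=-np.degrees(np.angle(h))/6
    print(st,"ctr",ce,"vice",(ce-c0)@xv,(ce-c0)@yv,"area",M['m00'],"(hex38=1250) amp6",2*abs(h)*1e3,"flat normal",(ph+30)%60)
# check centre with stud dark blob, both views, top z ~.09
for n,(u,v) in (("top",(218,211.7)),("side",(273,219.5))):
    g=cv2.cvtColor(cv2.imread(f"pics/{n}0.png"),cv2.COLOR_BGR2GRAY).astype(float)
    y,x=np.mgrid[round(v)-5:round(v)+6,round(u)-5:round(u)+6]; w=np.clip(150-g[y,x],0,None); w[(x-u)**2+(y-v)**2>16]=0
    p=((w*x).sum()/w.sum(),(w*y).sum()/w.sum()); 
    for z in (.085,.09): P=plane(n,p,z); print(n,p,z,P,(P[0,:2]-c0)@xv,(P[0,:2]-c0)@yv)
```

```text
25 ctr [0.563  0.0932] vice -0.0005762884852863529 -0.04721698486674823 area 1237.742508646715 (hex38=1250) amp6 0.8451159721577858 flat normal 21.776256081831384
35 ctr [0.5636 0.0944] vice -0.0004435195149711655 -0.04585917148539586 area 1365.979658052101 (hex38=1250) amp6 0.47075788530110463 flat normal 21.859999092806845
45 ctr [0.563  0.0915] vice -1.4795269864998583e-05 -0.048809707193190124 area 1881.3366985161576 (hex38=1250) amp6 0.16441335319877642 flat normal 22.437650704180268
60 ctr [0.563  0.0913] vice 5.304396443962738e-05 -0.049023750597871195 area 1926.9188068909482 (hex38=1250) amp6 0.06756609581804918 flat normal 11.261143978963936
top (np.float64(217.26902173913044), np.float64(211.30298913043478)) 0.085 [[0.5639 0.0934 0.085 ]] 0.000151781971733365 -0.04670240054730742
top (np.float64(217.26902173913044), np.float64(211.30298913043478)) 0.09 [[0.5638 0.0929 0.09  ]] 0.00028065355138977397 -0.04716574278840675
side (np.float64(272.68372093023254), np.float64(218.66511627906976)) 0.085 [[0.5604 0.0913 0.085 ]] -0.002352614556068014 -0.04984939184855004
side (np.float64(272.68372093023254), np.float64(218.66511627906976)) 0.09 [[0.56   0.0964 0.09  ]] -0.004456384174686499 -0.04524207258470572
```

Candidates: nut – steel hex (218,211) vs brass spare (195,234); sliding jaw – blue with nut (217,211) vs fixed blue backstop (166,193); glass – green (196,204) vs black look-alikes (179,150), (210,132). Chosen: the steel nut on the blue jaw with red tab (227,215), which the crop confirms (flats' normals at about 22/82/142° in world).

>>> {"op": "arm_command", "data": {"increments": [{"tx": -2.2, "ty": -1.5}, {"tx": -2.2, "ty": -1.5}, {"tx": -2.2, "ty": -1.5}, {"tx": -2.2, "ty": -1.5}, {"tx": -2.2, "ty": -1.5}, {"tx": -2.2, "ty": -1.5}, {"tx": -2.2, "ty": -1.5}, {"tx": -2.2, "ty": -1.5}], "claw": 1}}

```text
invalid input at $.increments[0]: expected keys tx, ty, tz, wx, wy, wz
```

>>> {"op": "arm_command", "data": {"increments": [{"tx": -2.2, "ty": -1.5}, {"tx": -2.2, "ty": -1.5}, {"tx": -2.2, "ty": -1.5}, {"tx": -2.2, "ty": -1.5}, {"tx": -2.2, "ty": -1.5}, {"tx": -2.2, "ty": -1.5}, {"tx": -2.2, "ty": -1.5}, {"tx": -2.2, "ty": -1.5}]}}

```text
invalid input at $.increments[0]: expected keys tx, ty, tz, wx, wy, wz
```

>>> {"op": "arm_command", "data": {"increments": [{"tx": -2.2, "ty": -1.5}, {"tx": -2.2, "ty": -1.5}, {"tx": -2.2, "ty": -1.5}, {"tx": -2.2, "ty": -1.5}, {"tx": -2.2, "ty": -1.5}, {"tx": -2.2, "ty": -1.5}, {"wz": -2.5}, {"wz": -2.5}]}}

```text
invalid input at $.increments[0]: expected keys tx, ty, tz, wx, wy, wz
```

All six keys are needed.

>>> {"op": "arm_command", "data": {"increments": [{"tx": -2.2, "ty": -1.5, "tz": 0, "wx": 0, "wy": 0, "wz": 0}, {"tx": -2.2, "ty": -1.5, "tz": 0, "wx": 0, "wy": 0, "wz": 0}, {"tx": -2.2, "ty": -1.5, "tz": 0, "wx": 0, "wy": 0, "wz": 0}, {"tx": -2.2, "ty": -1.5, "tz": 0, "wx": 0, "wy": 0, "wz": 0}, {"tx": -2.2, "ty": -1.5, "tz": 0, "wx": 0, "wy": 0, "wz": 0}, {"tx": -2.2, "ty": -1.5, "tz": 0, "wx": 0, "wy": 0, "wz": 0}, {"tx": -2.2, "ty": -1.5, "tz": 0, "wx": 0, "wy": 0, "wz": 0}, {"tx": -2.2, "ty": -1.5, "tz": 0, "wx": 0, "wy": 0, "wz": 0}], "claw": 1}}

```text
time: 0.77
tool_pos: [0.2731, 0.4033, 0.1936]
tcp_rot: [[-0.975, 0.222, -0.0], [0.222, 0.975, -0.001], [0.0, -0.001, -1.0]]
ft_force: [0.7, 0.7, -1.0]
opening: 0.0855
```

>>> {"op": "arm_command", "data": {"increments": [{"tx": -2.2, "ty": -1.5, "tz": 0, "wx": 0, "wy": 0, "wz": 0}, {"tx": -2.2, "ty": -1.5, "tz": 0, "wx": 0, "wy": 0, "wz": 0}, {"tx": -2.2, "ty": -1.5, "tz": 0, "wx": 0, "wy": 0, "wz": 0}, {"tx": -2.2, "ty": -1.5, "tz": 0, "wx": 0, "wy": 0, "wz": 0}, {"tx": -2.2, "ty": -1.5, "tz": 0, "wx": 0, "wy": 0, "wz": 0}, {"tx": -2.2, "ty": -1.5, "tz": 0, "wx": 0, "wy": 0, "wz": 0}, {"tx": -2.2, "ty": -1.5, "tz": 0, "wx": 0, "wy": 0, "wz": 0}, {"tx": -2.2, "ty": -1.5, "tz": 0, "wx": 0, "wy": 0, "wz": 0}]}}

```text
time: 1.43
tool_pos: [0.418, 0.2473, 0.1936]
tcp_rot: [[-0.975, 0.222, -0.001], [0.222, 0.975, -0.0], [0.001, -0.0, -1.0]]
ft_force: [-0.1, -0.3, 0.6]
opening: 0.0855
```

>>> {"op": "arm_command", "data": {"increments": [{"tx": -2.2, "ty": -1.5, "tz": 0, "wx": 0, "wy": 0, "wz": 0}, {"tx": -2.2, "ty": -1.5, "tz": 0, "wx": 0, "wy": 0, "wz": 0}, {"tx": -2.2, "ty": -1.5, "tz": 0, "wx": 0, "wy": 0, "wz": 0}, {"tx": -2.2, "ty": -1.5, "tz": 0, "wx": 0, "wy": 0, "wz": 0}, {"tx": -2.2, "ty": -1.5, "tz": 0, "wx": 0, "wy": 0, "wz": 0}, {"tx": -2.2, "ty": -1.5, "tz": 0, "wx": 0, "wy": 0, "wz": 0}, {"tx": -1.5, "ty": -1.0, "tz": 0, "wx": 0, "wy": 0, "wz": -2.5}, {"tx": 0, "ty": 0, "tz": 0, "wx": 0, "wy": 0, "wz": -2.5}]}}

```text
time: 2.1
tool_pos: [0.5408, 0.1158, 0.1932]
tcp_rot: [[-0.991, 0.137, 0.0], [0.137, 0.991, -0.001], [-0.001, -0.001, -1.0]]
ft_force: [0.5, 0.1, -0.6]
opening: 0.0854
```

>>> {"op": "arm_command", "data": {"increments": [{"tx": 0, "ty": 0, "tz": 0, "wx": 0, "wy": 0, "wz": 0}, {"tx": 0, "ty": 0, "tz": 0, "wx": 0, "wy": 0, "wz": 0}, {"tx": 0, "ty": 0, "tz": 0, "wx": 0, "wy": 0, "wz": 0}, {"tx": 0, "ty": 0, "tz": 0, "wx": 0, "wy": 0, "wz": 0}, {"tx": 0, "ty": 0, "tz": 0, "wx": 0, "wy": 0, "wz": 0}, {"tx": 0, "ty": 0, "tz": 0, "wx": 0, "wy": 0, "wz": 0}, {"tx": 0, "ty": 0, "tz": 0, "wx": 0, "wy": 0, "wz": 0}, {"tx": 0, "ty": 0, "tz": 0, "wx": 0, "wy": 0, "wz": 0}]}}

```text
time: 2.77
tool_pos: [0.5386, 0.1186, 0.194]
tcp_rot: [[-0.991, 0.136, 0.0], [0.136, 0.991, 0.0], [-0.0, 0.0, -1.0]]
ft_force: [-0.3, -0.1, -0.5]
opening: 0.0852
```

>>> {"op": "arm_command", "data": {"increments": [{"tx": -1.4, "ty": -1.1, "tz": 0, "wx": 0, "wy": 0, "wz": 0}, {"tx": -1.4, "ty": -1.1, "tz": 0, "wx": 0, "wy": 0, "wz": 0}, {"tx": 0, "ty": 0, "tz": 1.6, "wx": 0, "wy": 0, "wz": 0}, {"tx": 0, "ty": 0, "tz": 1.6, "wx": 0, "wy": 0, "wz": 0}, {"tx": 0, "ty": 0, "tz": 1.6, "wx": 0, "wy": 0, "wz": 0}, {"tx": 0, "ty": 0, "tz": 1.6, "wx": 0, "wy": 0, "wz": 0}, {"tx": 0, "ty": 0, "tz": 0, "wx": 0, "wy": 0, "wz": 0}, {"tx": 0, "ty": 0, "tz": 0, "wx": 0, "wy": 0, "wz": 0}]}}

```text
time: 3.43
tool_pos: [0.563, 0.0928, 0.1294]
tcp_rot: [[-0.991, 0.136, -0.002], [0.136, 0.991, -0.0], [0.002, -0.0, -1.0]]
ft_force: [0.5, -0.8, 0.4]
opening: 0.0855
```

Run:
```python
from h import *
s=manip.get_state(); print(s["tool_pos"],s["joint_positions"],s["torque"])
for n,(u,v) in (("side",(272,222)),("top",(218,212))):
    im=eyes.read_camera(n)[:,:,::-1]; cv2.imwrite(f"pics/{n}1.png",im)
    cv2.imwrite(f"pics/{n}1c.png",cv2.resize(im[v-50:v+50,u-60:u+60],None,fx=5,fy=5,interpolation=cv2.INTER_CUBIC))
```

```text
[0.563  0.0928 0.1294] [ 0.1431  0.3614  1.6723  0.0001  1.1097 -1.2912] [-0.0203  0.0498 -0.0032]
```

View pics/side1c.png

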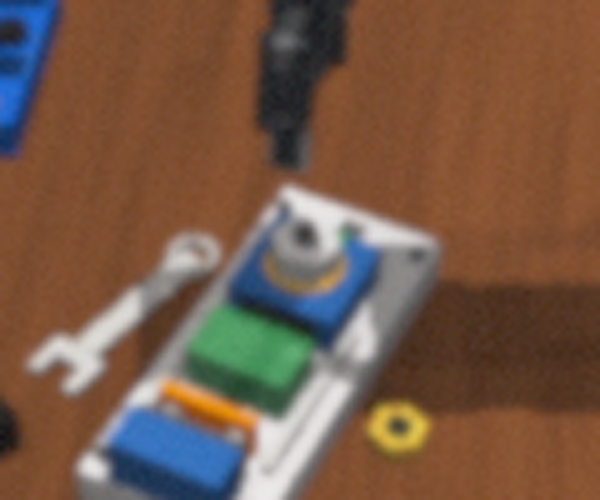

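View pics/top1c.png

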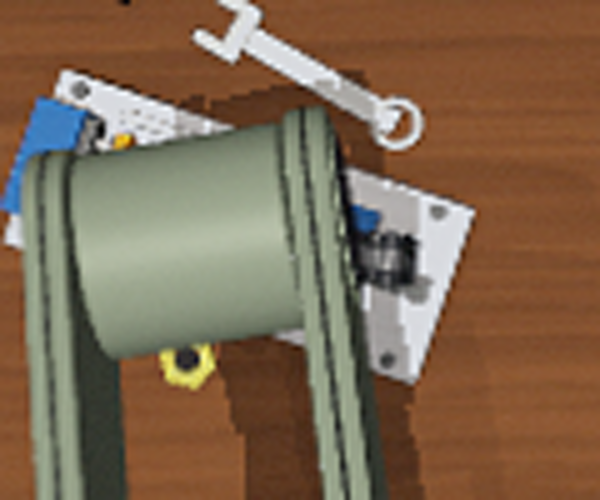

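Run:
```python
from h import *
s=manip.get_state(); p=s["tool_pos"]; R=s["tcp_rot"]
for o in (.0425,.05,-.0425,-.05):
    for z in (0,-.013,-.03): print(o,z,proj("side",p+R@[0,o,z]))
print("stud top pred",proj("side",[[.5633,.0932,.0815],[.5633,.0932,.09]]),proj("top",[[.5633,.0932,.0815],[.5633,.0932,.09]]))
im=cv2.imread("pics/side1.png"); a=im[170:240,250:300]; cv2.imwrite("pics/side1d.png",cv2.resize(a,None,fx=8,fy=8,interpolation=cv2.INTER_CUBIC))
```

```text
0.0425 0 [[268.0637 217.5292]]
0.0425 -0.013 [[268.1672 214.1579]]
0.0425 -0.03 [[268.305 209.67 ]]
0.05 0 [[267.394  219.3649]]
0.05 -0.013 [[267.4927 215.9909]]
0.05 -0.03 [[267.6243 211.4991]]
-0.0425 0 [[275.2184 197.9241]]
-0.0425 -0.013 [[275.3692 194.5892]]
-0.0425 -0.03 [[275.5698 190.1535]]
-0.05 0 [[275.8137 196.2934]]
-0.05 -0.013 [[275.9682 192.9621]]
-0.05 -0.03 [[276.1737 188.5316]]
stud top pred [[271.6099 219.8717]
 [271.6849 217.8034]] [[217.4621 211.5067]
 [217.1741 211.4914]]
```

View pics/side1d.png

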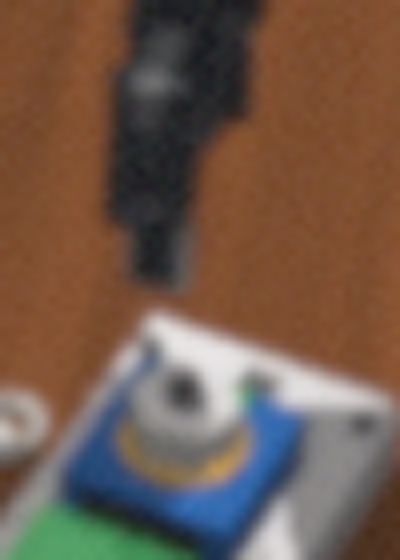

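Run:
```python
from h import *
s=manip.get_state(); p=s["tool_pos"]; R=s["tcp_rot"]
im=cv2.imread("pics/side1.png"); 
f=6;u0,v0=215,125
a=cv2.resize(im[v0:v0+100,u0:u0+120],None,fx=f,fy=f,interpolation=cv2.INTER_CUBIC)
for o,col in ((.0425,(0,255,255)),(-.0425,(255,0,255)),(0,(0,255,0))):
    for z in (0,-.013,-.073,-.12,-.2):
        q=(proj("side",p+R@[0,o,z])[0]-[u0,v0]+.5)*f; cv2.circle(a,tuple(int(x) for x in q),3,col,-1)
cv2.imwrite("pics/side1e.png",a)
```

```text
(no output)
```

View pics/side1e.png

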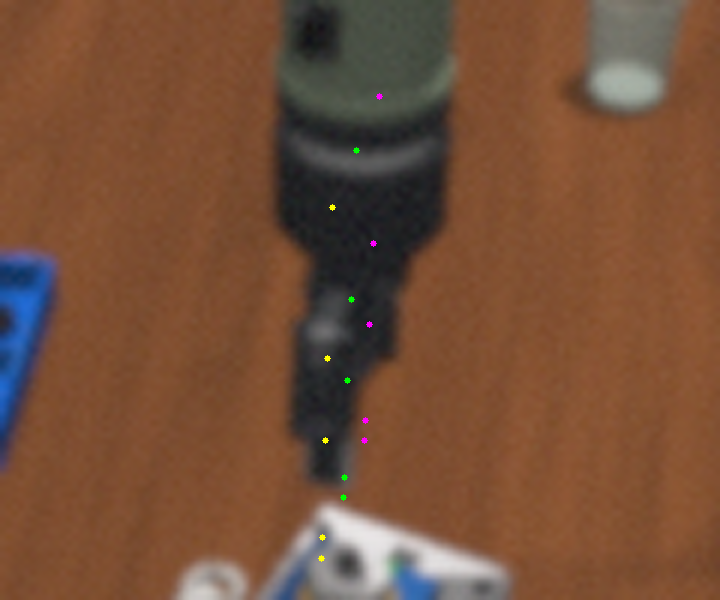

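>>> {"op": "arm_command", "data": {"increments": [{"tx": 0, "ty": 0, "tz": 0, "wx": 0, "wy": 0, "wz": 0}, {"tx": 0, "ty": 0, "tz": 0, "wx": 0, "wy": 0, "wz": 0}, {"tx": 0, "ty": 0, "tz": 0, "wx": 0, "wy": 0, "wz": 0}, {"tx": 0, "ty": 0, "tz": 0, "wx": 0, "wy": 0, "wz": 0}, {"tx": 0, "ty": 0, "tz": 0, "wx": 0, "wy": 0, "wz": 0}, {"tx": 0, "ty": 0, "tz": 0, "wx": 0, "wy": 0, "wz": 0}, {"tx": 0, "ty": 0, "tz": 0, "wx": 0, "wy": 0, "wz": 0}, {"tx": 0, "ty": 0, "tz": 0, "wx": 0, "wy": 0, "wz": 0}], "claw": 0.45, "newtons": 40}}

```text
time: 4.2
tool_pos: [0.5634, 0.0928, 0.1299]
tcp_rot: [[-0.991, 0.136, -0.0], [0.136, 0.991, 0.0], [0.0, 0.0, -1.0]]
ft_force: [-0.6, -0.4, -0.2]
opening: 0.0382
```

Run:
```python
from h import *
s=manip.get_state(); p=s["tool_pos"]; R=s["tcp_rot"]; print(p,s["opening"])
im=eyes.read_camera("side")[:,:,::-1]; cv2.imwrite("pics/side2.png",im)
f=6;u0,v0=215,125
a=cv2.resize(im[v0:v0+100,u0:u0+120],None,fx=f,fy=f,interpolation=cv2.INTER_CUBIC)
w=s["opening"]/2
for o,col in ((w,(0,255,255)),(-w,(255,0,255)),(0,(0,255,0))):
    for z in (0,-.013,-.073):
        q=(proj("side",p+R@[0,o,z])[0]-[u0,v0]+.5)*f; cv2.circle(a,tuple(int(x) for x in q),3,col,-1)
cv2.imwrite("pics/side2e.png",a)
im=eyes.read_camera("top")[:,:,::-1]; cv2.imwrite("pics/top2.png",im)
f=6;u0,v0=175,165
a=cv2.resize(im[v0:v0+90,u0:u0+100],None,fx=f,fy=f,interpolation=cv2.INTER_CUBIC)
for o,col in ((w+.02,(0,255,255)),(-w-.02,(255,0,255)),(0,(0,255,0)),(.0425,(255,255,0)),(-.0425,(255,255,0))):
    for z in (0,-.013,-.073):
        q=(proj("top",p+R@[0,o,z])[0]-[u0,v0]+.5)*f; cv2.circle(a,tuple(int(x) for x in q),3,col,-1)
cv2.imwrite("pics/top2e.png",a)
```

```text
[0.5634 0.0928 0.1299] 0.038229549098343765
```

View pics/side2e.png

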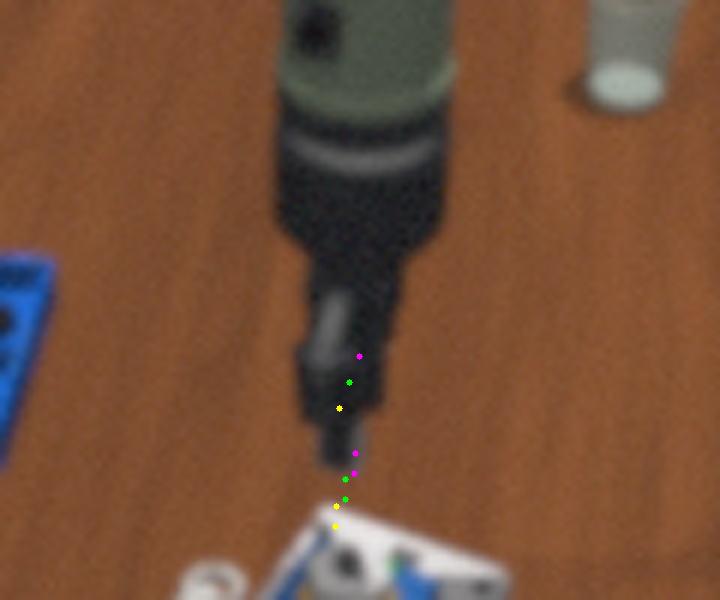

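View pics/top2e.png

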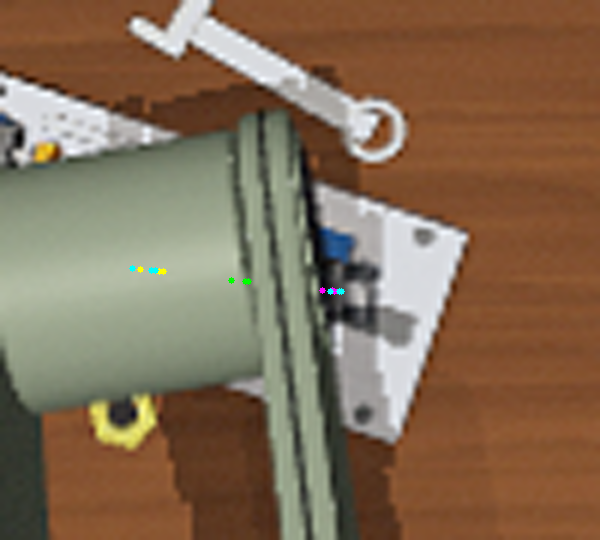

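>>> {"op": "arm_command", "data": {"increments": [{"tx": 0, "ty": 0, "tz": 0, "wx": 0, "wy": 0, "wz": 0}, {"tx": 0, "ty": 0, "tz": 0, "wx": 0, "wy": 0, "wz": 0}, {"tx": 0, "ty": 0, "tz": 0, "wx": 0, "wy": 0, "wz": 0}, {"tx": 0, "ty": 0, "tz": 0.5, "wx": 0, "wy": 0, "wz": 0}, {"tx": 0, "ty": 0, "tz": 1, "wx": 0, "wy": 0, "wz": 0}, {"tx": 0, "ty": 0, "tz": 1.5, "wx": 0, "wy": 0, "wz": 0}, {"tx": 0, "ty": 0, "tz": 1.5, "wx": 0, "wy": 0, "wz": 0}, {"tx": 0, "ty": 0, "tz": 0.5, "wx": 0, "wy": 0, "wz": 0}], "claw": 1}}

```text
time: 4.97
tool_pos: [0.5615, 0.0925, 0.0769]
tcp_rot: [[-0.991, 0.136, -0.005], [0.136, 0.991, -0.001], [0.005, -0.001, -1.0]]
ft_force: [-0.2, 0.5, -0.8]
opening: 0.0853
```

```bash
cat >> h.py <<'E'
def look(tag,n="side",u0=215,v0=150,w=120,h=100,f=6,draw=True):
    s=manip.get_state(); p=s["tool_pos"]; R=s["tcp_rot"]; print(s["time"],p,s["opening"],"q6",np.degrees(s["joint_positions"][5]),"F",s["ft_force"],"M",s["torque"])
    im=eyes.read_camera(n)[:,:,::-1]; cv2.imwrite(f"pics/{tag}_full.png",im)
    a=cv2.resize(im[v0:v0+h,u0:u0+w],None,fx=f,fy=f,interpolation=cv2.INTER_CUBIC)
    if draw:
        q=(proj(n,p)[0]-[u0,v0]+.5)*f; cv2.circle(a,tuple(int(x) for x in q),3,(0,255,0),-1)
    cv2.imwrite(f"pics/{tag}.png",a); return im
E
python3 -c "
from h import *
look('s3')"
```

```text
4.9667 [0.5615 0.0925 0.0769] 0.08531958110486702 q6 -73.98337110102726 F [-0.194   0.493  -0.7715] M [-0.0152 -0.038   0.0205]
```

View pics/s3.png

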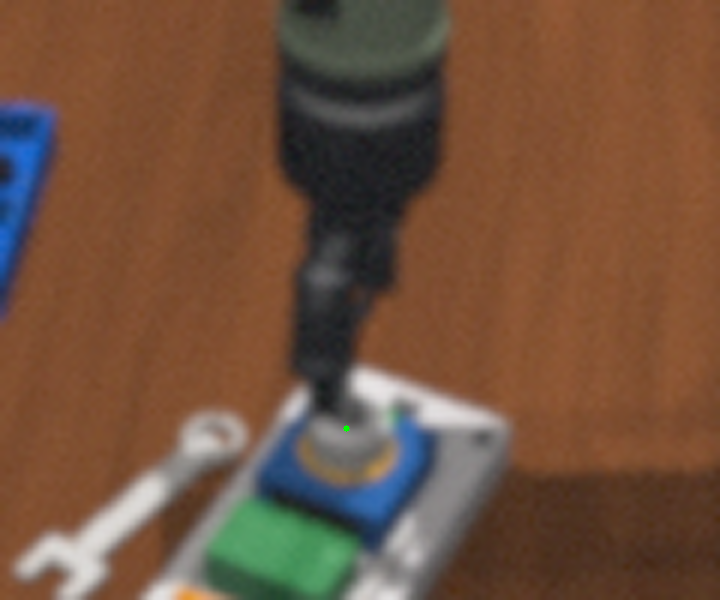

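Run:
```python
from h import *
# near tip bottom pixel
def zsolve(n,uv,xy):
    zs=np.linspace(0,.3,601); q=proj(n,np.c_[np.tile(xy,(601,1)),zs]); d=np.hypot(*(q-uv).T); i=d.argmin(); return zs[i],d[i]
for p,uv,o in (((.563,.0928,.1294),(269.4,205.6),.0455),((.5634,.0928,.1299),(215+338/6,125+466/6),.022),((.5615,.0925,.0769),(215+328/6,150+418/6),.0455)):
    R2=np.array([.136,.991]); print(p[2],zsolve("side",uv,np.array(p[:2])+R2*o), zsolve("side",uv,np.array(p[:2])))
```

```text
0.1294 (np.float64(0.179), np.float64(0.7896809631802381)) (np.float64(0.138), np.float64(2.843499008997339))
0.1299 (np.float64(0.169), np.float64(0.8452885107769008)) (np.float64(0.1495), np.float64(0.8781921336234075))
0.0769 (np.float64(0.1255), np.float64(0.909227265957604)) (np.float64(0.0815), np.float64(2.5802621693071295))
```

Run:
```python
from h import *
def tri(a,b):
    M=[];
    for n,uv in (("side",a),("top",b)):
        c=C[n];R=np.array(c["R"]);t=np.array(c["t"]);x,y=cv2.undistortPoints(np.array(uv,float).reshape(1,1,2),np.array(c["intrinsics"]),np.array(c["dist_coeffs"])).ravel()
        P=np.c_[R,t]; M+= [x*P[2]-P[0],y*P[2]-P[1]]
    v=np.linalg.svd(np.array(M))[2][-1]; return v[:3]/v[3]
def cap(n,box):
    im=cv2.imread(f"pics/{n}0.png"); h=cv2.cvtColor(im,cv2.COLOR_BGR2HSV); x0,y0,x1,y1=box
    m=np.zeros(h.shape[:2],np.uint8); m[y0:y1,x0:x1]=((h[y0:y1,x0:x1,0]>100)&(h[y0:y1,x0:x1,0]<125)&(h[y0:y1,x0:x1,1]>120)); 
    y,x=np.nonzero(m); return x.mean(),y.mean()
print(tri(cap("side",(220,275,250,300)),cap("top",(88,180,112,205))))
print(tri(cap("side",(275,105,290,120)),cap("top",(392,190,412,210))))
```

```text
[0.6188 0.4047 0.1658]
[ 0.5772 -0.4052  0.1597]
```

>>> {"op": "arm_command", "data": {"increments": [{"tx": 0, "ty": 0, "tz": 0.4, "wx": 0, "wy": 0, "wz": 0}, {"tx": 0, "ty": 0, "tz": 0.4, "wx": 0, "wy": 0, "wz": 0}, {"tx": 0, "ty": 0, "tz": 0.4, "wx": 0, "wy": 0, "wz": 0}, {"tx": 0, "ty": 0, "tz": 0.4, "wx": 0, "wy": 0, "wz": 0}, {"tx": 0, "ty": 0, "tz": 0, "wx": 0, "wy": 0, "wz": 0}, {"tx": 0, "ty": 0, "tz": 0, "wx": 0, "wy": 0, "wz": 0}, {"tx": 0, "ty": 0, "tz": 0, "wx": 0, "wy": 0, "wz": 0}, {"tx": 0, "ty": 0, "tz": 0, "wx": 0, "wy": 0, "wz": 0}]}}

```text
time: 5.68
tool_pos: [0.5637, 0.0929, 0.0642]
tcp_rot: [[-0.991, 0.136, 0.001], [0.136, 0.991, 0.0], [-0.001, 0.0, -1.0]]
ft_force: [-0.8, 0.3, -1.1]
opening: 0.0853
```

```bash
python3 -c "
from h import *
look('s4')"
```

```text
5.6833 [0.5637 0.0929 0.0642] 0.08529804220134886 q6 -73.98198138784338 F [-0.8161  0.2982 -1.1115] M [-0.0163  0.0043  0.0144]
```

View pics/s4.png

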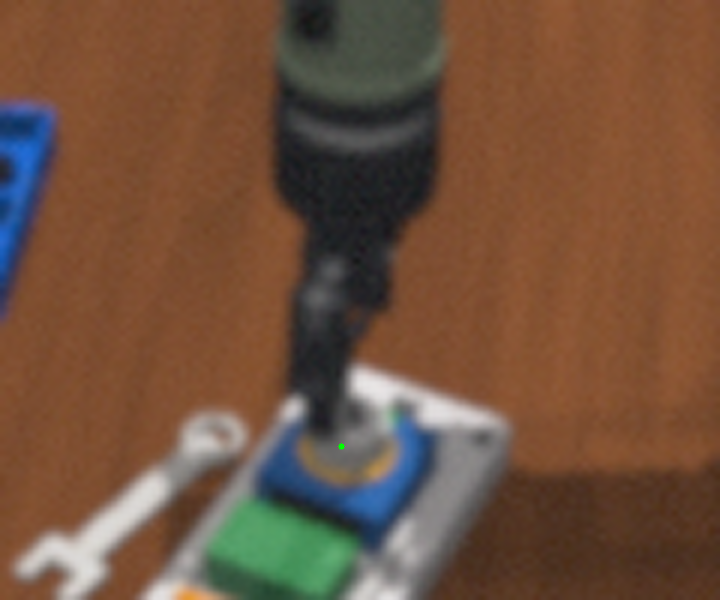

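Run:
```python
from h import *
im=cv2.imread("pics/s4_full.png"); a=im[205:240,255:295]
a=cv2.convertScaleAbs(a,alpha=1.3,beta=10)
cv2.imwrite("pics/s4z.png",cv2.resize(a,None,fx=16,fy=16,interpolation=cv2.INTER_NEAREST))
s=manip.get_state();p=s["tool_pos"];R=s["tcp_rot"]
for o in (.0425,.05): 
  for z in (0,-.013): print(o,z,(proj("side",p+R@[0,o,z])-[255,205]+.5)*16)
```

```text
0.0425 0 [[212.8735 472.9736]]
0.0425 -0.013 [[214.3368 423.0359]]
0.05 0 [[202.5444 502.5095]]
0.05 -0.013 [[203.9376 452.5491]]
```

View pics/s4z.png

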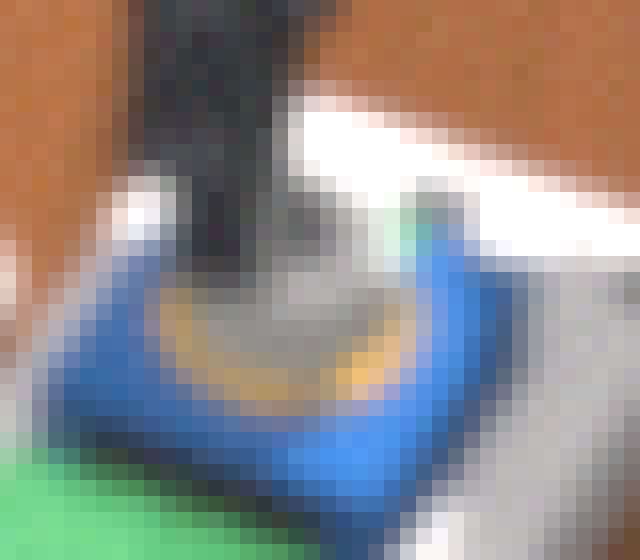

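>>> {"op": "arm_command", "data": {"increments": [{"tx": 0, "ty": 0, "tz": 0, "wx": 0, "wy": 0, "wz": 0}, {"tx": 0, "ty": 0, "tz": 0, "wx": 0, "wy": 0, "wz": 0}, {"tx": 0, "ty": 0, "tz": 0, "wx": 0, "wy": 0, "wz": 0}, {"tx": 0, "ty": 0, "tz": 0, "wx": 0, "wy": 0, "wz": 0}, {"tx": 0, "ty": 0, "tz": 0, "wx": 0, "wy": 0, "wz": 0}, {"tx": 0, "ty": 0, "tz": 0, "wx": 0, "wy": 0, "wz": 0}, {"tx": 0, "ty": 0, "tz": 0, "wx": 0, "wy": 0, "wz": 0}, {"tx": 0, "ty": 0, "tz": 0, "wx": 0, "wy": 0, "wz": 0}], "claw": 0.3, "newtons": 20}}

```text
time: 6.4
tool_pos: [0.5635, 0.0928, 0.0639]
tcp_rot: [[-0.991, 0.136, 0.0], [0.136, 0.991, 0.0], [-0.0, 0.0, -1.0]]
ft_force: [0.4, -0.5, -0.2]
opening: 0.0256
```

```bash
python3 -c "
from h import *
look('s5')"
```

```text
6.4 [0.5635 0.0928 0.0639] 0.02563378329612201 q6 -73.98320986616103 F [ 0.4107 -0.5042 -0.2031] M [-0.0302  0.0055 -0.004 ]
```

View pics/s5.png

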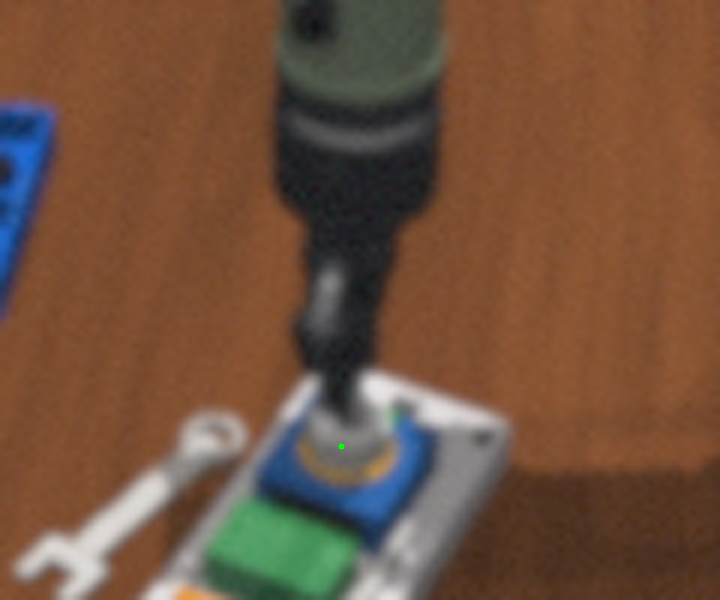

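Run:
```python
from h import *
im=cv2.imread("pics/s5_full.png"); a=im[195:235,255:295]
cv2.imwrite("pics/s5z.png",cv2.resize(a,None,fx=15,fy=15,interpolation=cv2.INTER_NEAREST))
s=manip.get_state();p=s["tool_pos"];R=s["tcp_rot"]
for o in (.013,.02): 
  for z in (0,-.02,-.03,-.04): print(o,z,(proj("side",p+R@[0,o,z])-[255,195]+.5)*15)
print((proj("side",[[.5635,.093,.092],[.5635,.093,.082]])-[255,195]+.5)*15)
```

```text
0.013 0 [[237.7947 488.0481]]
0.013 -0.02 [[240.2458 415.9199]]
0.013 -0.03 [[241.4928 379.2463]]
0.013 -0.04 [[242.7546 342.1566]]
0.02 0 [[229.096  512.9438]]
0.02 -0.02 [[231.4591 440.7759]]
0.02 -0.03 [[232.6615 404.0796]]
0.02 -0.04 [[233.8781 366.9654]]
[[257.1265 341.3949]
 [255.8053 377.9446]]
```

View pics/s5z.png

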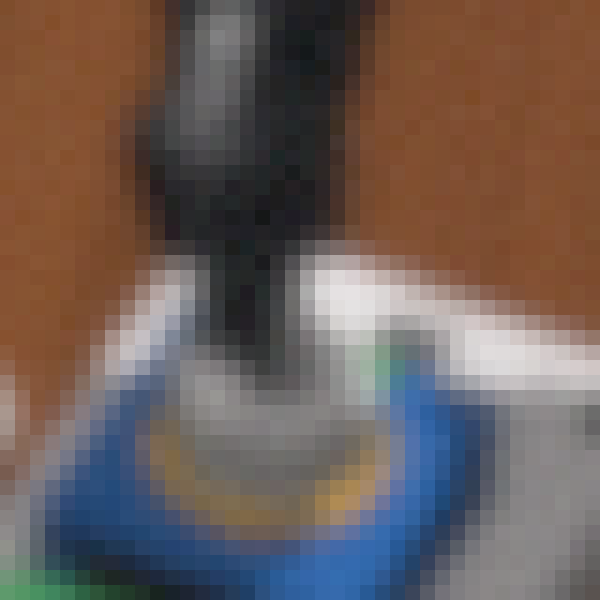

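>>> {"op": "arm_command", "data": {"increments": [{"tx": 0, "ty": 0, "tz": 0, "wx": 0, "wy": 0, "wz": 0}, {"tx": 0, "ty": 0, "tz": 0, "wx": 0, "wy": 0, "wz": 0}, {"tx": 0, "ty": 0, "tz": 0, "wx": 0, "wy": 0, "wz": 0}, {"tx": 0, "ty": 0, "tz": 0.5, "wx": 0, "wy": 0, "wz": 0}, {"tx": 0, "ty": 0, "tz": 0.5, "wx": 0, "wy": 0, "wz": 0}, {"tx": 0, "ty": 0, "tz": 0.5, "wx": 0, "wy": 0, "wz": 0}, {"tx": 0, "ty": 0, "tz": 0, "wx": 0, "wy": 0, "wz": 0}, {"tx": 0, "ty": 0, "tz": 0, "wx": 0, "wy": 0, "wz": 0}], "claw": 0.68}}

```text
time: 7.12
tool_pos: [0.563, 0.0927, 0.0482]
tcp_rot: [[-0.991, 0.136, -0.001], [0.136, 0.991, -0.0], [0.001, -0.0, -1.0]]
ft_force: [-0.1, -0.4, -0.3]
opening: 0.0582
```

```bash
python3 -c "
from h import *
look('s6')"
```

```text
7.1167 [0.563  0.0927 0.0482] 0.058239982499947295 q6 -73.98376374127963 F [-0.0887 -0.3998 -0.2737] M [-0.0077 -0.0273  0.0288]
```

View pics/s6.png

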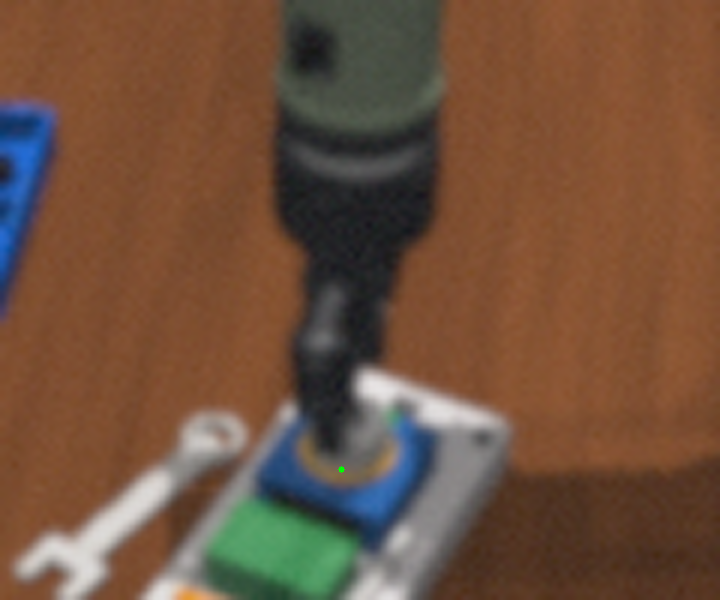

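>>> {"op": "arm_command", "data": {"increments": [{"tx": 0, "ty": 0, "tz": 0.3, "wx": 0, "wy": 0, "wz": 0}, {"tx": 0, "ty": 0, "tz": 0.3, "wx": 0, "wy": 0, "wz": 0}, {"tx": 0, "ty": 0, "tz": 0.3, "wx": 0, "wy": 0, "wz": 0}, {"tx": 0, "ty": 0, "tz": 0.2, "wx": 0, "wy": 0, "wz": 0}, {"tx": 0, "ty": 0, "tz": 0.1, "wx": 0, "wy": 0, "wz": 0}, {"tx": 0, "ty": 0, "tz": 0, "wx": 0, "wy": 0, "wz": 0}, {"tx": 0, "ty": 0, "tz": 0, "wx": 0, "wy": 0, "wz": 0}, {"tx": 0, "ty": 0, "tz": 0, "wx": 0, "wy": 0, "wz": 0}]}}

```text
time: 7.83
tool_pos: [0.5636, 0.0928, 0.037]
tcp_rot: [[-0.991, 0.136, 0.0], [0.136, 0.991, 0.0], [-0.0, 0.0, -1.0]]
ft_force: [0.8, 0.5, -0.1]
opening: 0.0581
```

```bash
python3 -c "
from h import *
look('s7')"
```

```text
7.8333 [0.5636 0.0928 0.037 ] 0.05808641261476467 q6 -73.98405176629807 F [ 0.7911  0.5301 -0.1341] M [-0.0311  0.0418  0.02  ]
```

View pics/s7.png

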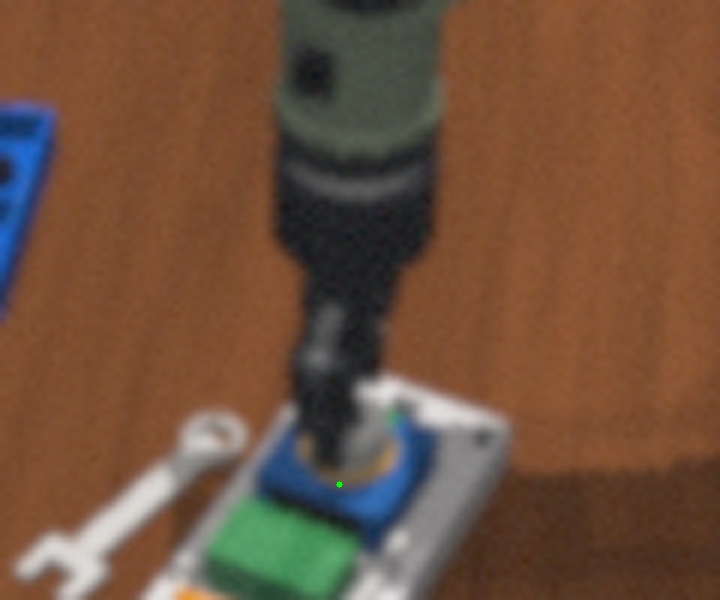

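Run:
```python
from h import *
s=manip.get_state();p=s["tool_pos"];R=s["tcp_rot"]
for z in (.0605,.065,.07,.08): 
  X=p+R@[0,.031,0]; X[2]=z; print(z,(proj("side",X)-[215,150]+.5)*6)
```

```text
0.0605 [[325.7415 495.8964]]
0.065 [[325.9379 489.4775]]
0.07 [[326.1574 482.3074]]
0.08 [[326.6001 467.8456]]
```

>>> {"op": "arm_command", "data": {"increments": [{"tx": 0, "ty": 0, "tz": 0.1, "wx": 0, "wy": 0, "wz": 0}, {"tx": 0, "ty": 0, "tz": 0.1, "wx": 0, "wy": 0, "wz": 0}, {"tx": 0, "ty": 0, "tz": 0.1, "wx": 0, "wy": 0, "wz": 0}, {"tx": 0, "ty": 0, "tz": 0.1, "wx": 0, "wy": 0, "wz": 0}, {"tx": 0, "ty": 0, "tz": 0, "wx": 0, "wy": 0, "wz": 0}, {"tx": 0, "ty": 0, "tz": 0, "wx": 0, "wy": 0, "wz": 0}, {"tx": 0, "ty": 0, "tz": 0, "wx": 0, "wy": 0, "wz": 0}, {"tx": 0, "ty": 0, "tz": 0, "wx": 0, "wy": 0, "wz": 0}]}}

```text
time: 8.55
tool_pos: [0.5635, 0.0928, 0.033]
tcp_rot: [[-0.991, 0.136, 0.0], [0.136, 0.991, 0.0], [-0.0, 0.0, -1.0]]
ft_force: [-0.8, -0.2, -0.0]
opening: 0.0581
```

>>> {"op": "arm_command", "data": {"increments": [{"tx": 0, "ty": 0, "tz": 0.2, "wx": 0, "wy": 0, "wz": 0}, {"tx": 0, "ty": 0, "tz": 0.2, "wx": 0, "wy": 0, "wz": 0}, {"tx": 0, "ty": 0, "tz": 0.1, "wx": 0, "wy": 0, "wz": 0}, {"tx": 0, "ty": 0, "tz": 0.1, "wx": 0, "wy": 0, "wz": 0}, {"tx": 0, "ty": 0, "tz": 0, "wx": 0, "wy": 0, "wz": 0}, {"tx": 0, "ty": 0, "tz": 0, "wx": 0, "wy": 0, "wz": 0}, {"tx": 0, "ty": 0, "tz": 0, "wx": 0, "wy": 0, "wz": 0}, {"tx": 0, "ty": 0, "tz": 0, "wx": 0, "wy": 0, "wz": 0}]}}

```text
time: 9.22
tool_pos: [0.5635, 0.0928, 0.027]
tcp_rot: [[-0.991, 0.136, 0.0], [0.136, 0.991, 0.0], [-0.0, 0.0, -1.0]]
ft_force: [-0.0, 0.1, 0.0]
opening: 0.0576
```

>>> {"op": "arm_command", "data": {"increments": [{"tx": 0, "ty": 0, "tz": 0.1, "wx": 0, "wy": 0, "wz": 0}, {"tx": 0, "ty": 0, "tz": 0.1, "wx": 0, "wy": 0, "wz": 0}, {"tx": 0, "ty": 0, "tz": 0.1, "wx": 0, "wy": 0, "wz": 0}, {"tx": 0, "ty": 0, "tz": 0, "wx": 0, "wy": 0, "wz": 0}, {"tx": 0, "ty": 0, "tz": 0, "wx": 0, "wy": 0, "wz": 0}, {"tx": 0, "ty": 0, "tz": 0, "wx": 0, "wy": 0, "wz": 0}, {"tx": 0, "ty": 0, "tz": 0, "wx": 0, "wy": 0, "wz": 0}, {"tx": 0, "ty": 0, "tz": 0, "wx": 0, "wy": 0, "wz": 0}]}}

```text
time: 9.88
tool_pos: [0.5635, 0.0928, 0.024]
tcp_rot: [[-0.991, 0.136, 0.0], [0.136, 0.991, 0.0], [-0.0, 0.0, -1.0]]
ft_force: [0.1, -0.1, -0.2]
opening: 0.0583
```

```bash
python3 -c "
from h import *
look('s8')"
```

```text
9.8833 [0.5635 0.0928 0.024 ] 0.05829493652557367 q6 -73.98487609786366 F [ 0.0577 -0.1428 -0.2271] M [ 0.013  -0.0586 -0.0153]
```

View pics/s8.png

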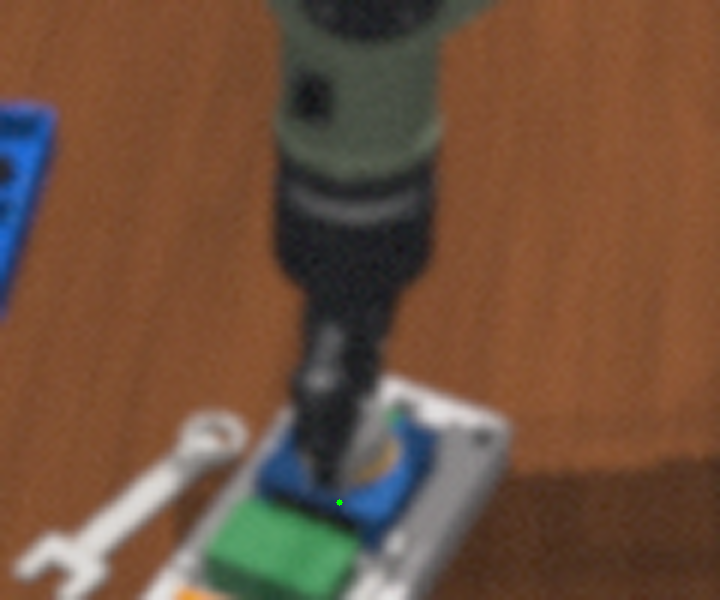

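>>> {"op": "arm_command", "data": {"increments": [{"tx": 0, "ty": 0, "tz": 0.1, "wx": 0, "wy": 0, "wz": 0}, {"tx": 0, "ty": 0, "tz": 0.1, "wx": 0, "wy": 0, "wz": 0}, {"tx": 0, "ty": 0, "tz": 0.1, "wx": 0, "wy": 0, "wz": 0}, {"tx": 0, "ty": 0, "tz": 0, "wx": 0, "wy": 0, "wz": 0}, {"tx": 0, "ty": 0, "tz": 0, "wx": 0, "wy": 0, "wz": 0}, {"tx": 0, "ty": 0, "tz": 0, "wx": 0, "wy": 0, "wz": 0}, {"tx": 0, "ty": 0, "tz": 0, "wx": 0, "wy": 0, "wz": 0}, {"tx": 0, "ty": 0, "tz": 0, "wx": 0, "wy": 0, "wz": 0}]}}

```text
time: 10.6
tool_pos: [0.5635, 0.0928, 0.0209]
tcp_rot: [[-0.991, 0.136, 0.0], [0.136, 0.991, 0.0], [-0.0, 0.0, -1.0]]
ft_force: [-0.2, 0.2, -0.4]
opening: 0.0583
```

>>> {"op": "arm_command", "data": {"increments": [{"tx": 0, "ty": 0, "tz": 0.1, "wx": 0, "wy": 0, "wz": 0}, {"tx": 0, "ty": 0, "tz": 0.1, "wx": 0, "wy": 0, "wz": 0}, {"tx": 0, "ty": 0, "tz": 0, "wx": 0, "wy": 0, "wz": 0}, {"tx": 0, "ty": 0, "tz": 0, "wx": 0, "wy": 0, "wz": 0}, {"tx": 0, "ty": 0, "tz": 0, "wx": 0, "wy": 0, "wz": 0}, {"tx": 0, "ty": 0, "tz": 0, "wx": 0, "wy": 0, "wz": 0}, {"tx": 0, "ty": 0, "tz": 0, "wx": 0, "wy": 0, "wz": 0}, {"tx": 0, "ty": 0, "tz": 0, "wx": 0, "wy": 0, "wz": 0}]}}

```text
time: 11.27
tool_pos: [0.5635, 0.0928, 0.0189]
tcp_rot: [[-0.991, 0.136, 0.0], [0.136, 0.991, 0.0], [-0.0, 0.0, -1.0]]
ft_force: [0.9, 0.1, -0.1]
opening: 0.058
```

>>> {"op": "arm_command", "data": {"increments": [{"tx": 0, "ty": 0, "tz": 0.1, "wx": 0, "wy": 0, "wz": 0}, {"tx": 0, "ty": 0, "tz": 0.1, "wx": 0, "wy": 0, "wz": 0}, {"tx": 0, "ty": 0, "tz": 0, "wx": 0, "wy": 0, "wz": 0}, {"tx": 0, "ty": 0, "tz": 0, "wx": 0, "wy": 0, "wz": 0}, {"tx": 0, "ty": 0, "tz": 0, "wx": 0, "wy": 0, "wz": 0}, {"tx": 0, "ty": 0, "tz": 0, "wx": 0, "wy": 0, "wz": 0}, {"tx": 0, "ty": 0, "tz": 0, "wx": 0, "wy": 0, "wz": 0}, {"tx": 0, "ty": 0, "tz": 0, "wx": 0, "wy": 0, "wz": 0}]}}

```text
time: 11.93
tool_pos: [0.5637, 0.0929, 0.0184]
tcp_rot: [[-0.991, 0.136, 0.001], [0.136, 0.991, 0.0], [-0.001, 0.0, -1.0]]
ft_force: [-3.2, -0.2, 9.5]
opening: 0.0582
```

```bash
python3 -c "
from h import *
look('s9')"
```

```text
11.9333 [0.5637 0.0929 0.0184] 0.058236608908635204 q6 -73.98277568896047 F [-3.1703 -0.2489  9.496 ] M [-0.1211  0.4226 -0.0343]
```

View pics/s9.png

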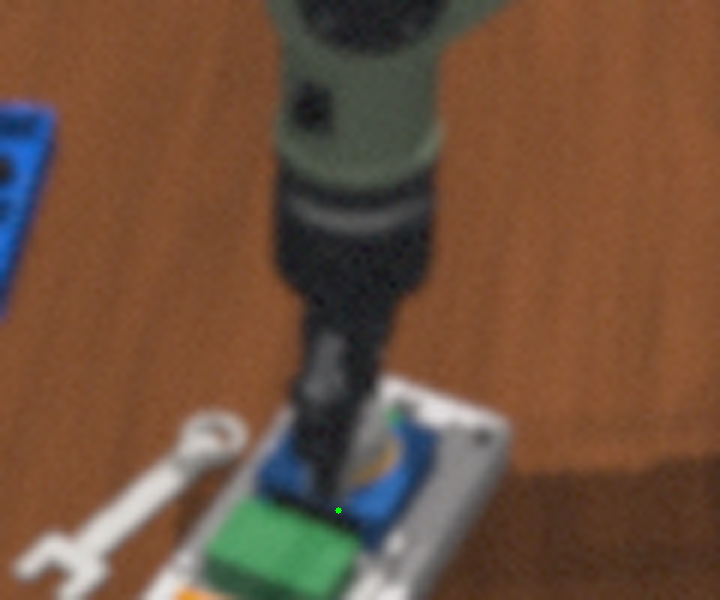

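>>> {"op": "arm_command", "data": {"increments": [{"tx": 0, "ty": 0, "tz": -0.3, "wx": 0, "wy": 0, "wz": 0}, {"tx": 0, "ty": 0, "tz": -0.3, "wx": 0, "wy": 0, "wz": 0}, {"tx": 0, "ty": 0, "tz": -0.35, "wx": 0, "wy": 0, "wz": 0}, {"tx": 0, "ty": 0, "tz": 0, "wx": 0, "wy": 0, "wz": 0}, {"tx": 0, "ty": 0, "tz": 0, "wx": 0, "wy": 0, "wz": 0}, {"tx": 0, "ty": 0, "tz": 0, "wx": 0, "wy": 0, "wz": 0}, {"tx": 0, "ty": 0, "tz": 0, "wx": 0, "wy": 0, "wz": 0}, {"tx": 0, "ty": 0, "tz": 0, "wx": 0, "wy": 0, "wz": 0}]}}

```text
time: 12.65
tool_pos: [0.5633, 0.0928, 0.0262]
tcp_rot: [[-0.991, 0.136, -0.0], [0.136, 0.991, -0.0], [0.0, -0.0, -1.0]]
ft_force: [-0.1, 0.1, -1.1]
opening: 0.0584
```

>>> {"op": "arm_command", "data": {"increments": [{"tx": 0, "ty": 0, "tz": 0, "wx": 0, "wy": 0, "wz": 0}, {"tx": 0, "ty": 0, "tz": 0, "wx": 0, "wy": 0, "wz": 0}, {"tx": 0, "ty": 0, "tz": 0, "wx": 0, "wy": 0, "wz": 0}, {"tx": 0, "ty": 0, "tz": 0, "wx": 0, "wy": 0, "wz": 0}, {"tx": 0, "ty": 0, "tz": 0, "wx": 0, "wy": 0, "wz": 0}, {"tx": 0, "ty": 0, "tz": 0, "wx": 0, "wy": 0, "wz": 0}, {"tx": 0, "ty": 0, "tz": 0, "wx": 0, "wy": 0, "wz": 0}, {"tx": 0, "ty": 0, "tz": 0, "wx": 0, "wy": 0, "wz": 0}], "claw": 0, "newtons": 40}}

```text
time: 13.32
tool_pos: [0.5636, 0.0924, 0.0266]
tcp_rot: [[-0.991, 0.136, 0.0], [0.136, 0.991, -0.001], [-0.0, -0.0, -1.0]]
ft_force: [-0.3, -5.5, 5.0]
opening: 0.037
```

```bash
python3 -c "
from h import *
look('s10')"
```

```text
13.3167 [0.5636 0.0924 0.0266] 0.037034087359840526 q6 -73.98317057729984 F [-0.2597 -5.4989  4.9545] M [-0.8078  0.0542 -0.0454]
```

View pics/s10.png

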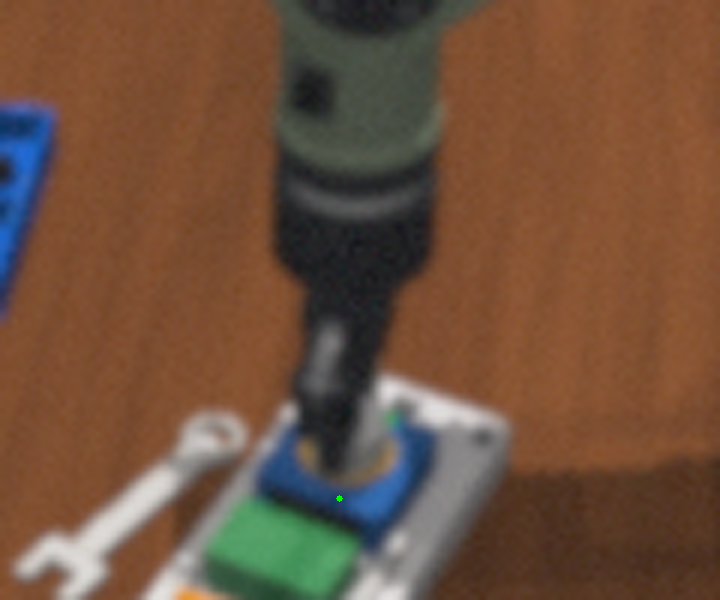

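>>> {"op": "arm_command", "data": {"increments": [{"tx": -0.05, "ty": 0.24, "tz": 0, "wx": 0, "wy": 0, "wz": 0}, {"tx": -0.05, "ty": 0.24, "tz": 0, "wx": 0, "wy": 0, "wz": 0}, {"tx": -0.05, "ty": 0.24, "tz": 0, "wx": 0, "wy": 0, "wz": 0}, {"tx": -0.05, "ty": 0.24, "tz": 0, "wx": 0, "wy": 0, "wz": 0}, {"tx": -0.05, "ty": 0.24, "tz": 0, "wx": 0, "wy": 0, "wz": 0}, {"tx": -0.05, "ty": 0.24, "tz": 0, "wx": 0, "wy": 0, "wz": 0}, {"tx": -0.05, "ty": 0.24, "tz": 0, "wx": 0, "wy": 0, "wz": 0}, {"tx": -0.05, "ty": 0.24, "tz": 0, "wx": 0, "wy": 0, "wz": 0}]}}

```text
time: 14.03
tool_pos: [0.5699, 0.1094, 0.0266]
tcp_rot: [[-0.991, 0.135, -0.001], [0.135, 0.991, -0.003], [0.0, -0.003, -1.0]]
ft_force: [-0.5, -10.2, 6.1]
opening: 0.0372
```

```bash
python3 -c "
from h import *
look('s11')"
```

```text
14.0333 [0.5699 0.1094 0.0266] 0.03720194539162831 q6 -72.25891675741049 F [ -0.4646 -10.2186   6.0832] M [-1.8214  0.1454 -0.0327]
```

View pics/s11.png

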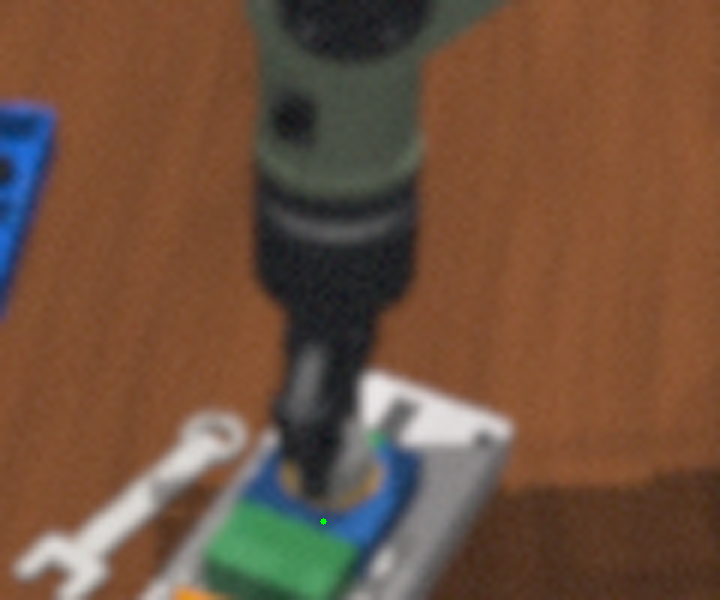

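>>> {"op": "arm_command", "data": {"increments": [{"tx": -0.03, "ty": 0.15, "tz": 0, "wx": 0, "wy": 0, "wz": 0}, {"tx": -0.03, "ty": 0.15, "tz": 0, "wx": 0, "wy": 0, "wz": 0}, {"tx": -0.03, "ty": 0.15, "tz": 0, "wx": 0, "wy": 0, "wz": 0}, {"tx": -0.03, "ty": 0.15, "tz": 0, "wx": 0, "wy": 0, "wz": 0}, {"tx": -0.03, "ty": 0.15, "tz": 0, "wx": 0, "wy": 0, "wz": 0}, {"tx": -0.03, "ty": 0.1, "tz": 0, "wx": 0, "wy": 0, "wz": 0}, {"tx": -0.02, "ty": 0.1, "tz": 0, "wx": 0, "wy": 0, "wz": 0}, {"tx": -0.02, "ty": 0.1, "tz": 0, "wx": 0, "wy": 0, "wz": 0}]}}

```text
time: 14.75
tool_pos: [0.5735, 0.1193, 0.0266]
tcp_rot: [[-0.991, 0.135, -0.0], [0.135, 0.991, -0.003], [0.0, -0.003, -1.0]]
ft_force: [-0.8, -10.3, 5.4]
opening: 0.037
```

```bash
python3 -c "
from h import *
look('s12')"
```

```text
14.75 [0.5735 0.1193 0.0266] 0.036994097662787315 q6 -71.35295971247591 F [ -0.8244 -10.2723   5.4468] M [-1.7446  0.0773 -0.0005]
```

View pics/s12.png

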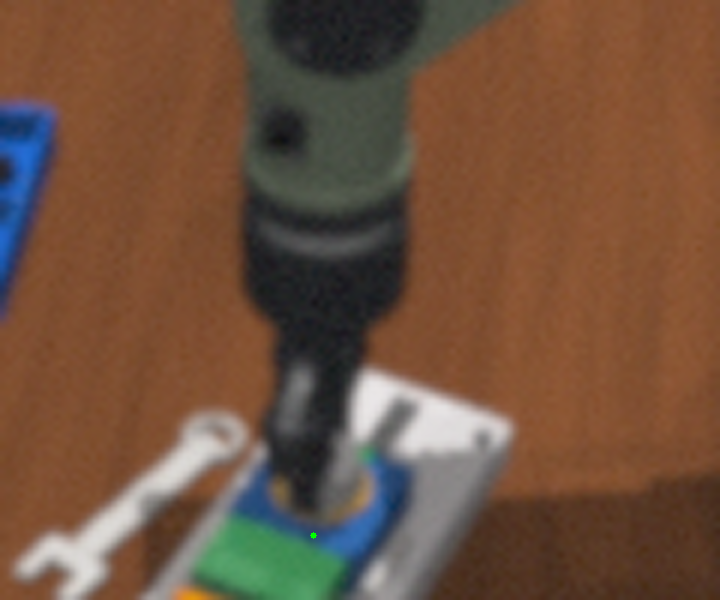

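>>> {"op": "arm_command", "data": {"increments": [{"tx": -0.01, "ty": 0.06, "tz": 0, "wx": 0, "wy": 0, "wz": 0}, {"tx": -0.01, "ty": 0.06, "tz": 0, "wx": 0, "wy": 0, "wz": 0}, {"tx": -0.02, "ty": 0.06, "tz": 0, "wx": 0, "wy": 0, "wz": 0}, {"tx": -0.01, "ty": 0.06, "tz": 0, "wx": 0, "wy": 0, "wz": 0}, {"tx": -0.01, "ty": 0.06, "tz": 0, "wx": 0, "wy": 0, "wz": 0}, {"tx": -0.02, "ty": 0.06, "tz": 0, "wx": 0, "wy": 0, "wz": 0}, {"tx": -0.01, "ty": 0.06, "tz": 0, "wx": 0, "wy": 0, "wz": 0}, {"tx": -0.01, "ty": 0.06, "tz": 0, "wx": 0, "wy": 0, "wz": 0}]}}

```text
time: 15.47
tool_pos: [0.5752, 0.1239, 0.0266]
tcp_rot: [[-0.991, 0.135, -0.0], [0.135, 0.991, -0.003], [-0.0, -0.003, -1.0]]
ft_force: [0.0, -10.5, 5.4]
opening: 0.0368
```

```bash
python3 -c "
from h import *
look('s13',u0=215,v0=200,w=80,h=60,f=10)"
```

```text
15.4667 [0.5752 0.1239 0.0266] 0.036771470509763086 q6 -70.94540844187695 F [  0.0293 -10.5209   5.3844] M [-1.7967  0.0359  0.0115]
```

View pics/s13.png

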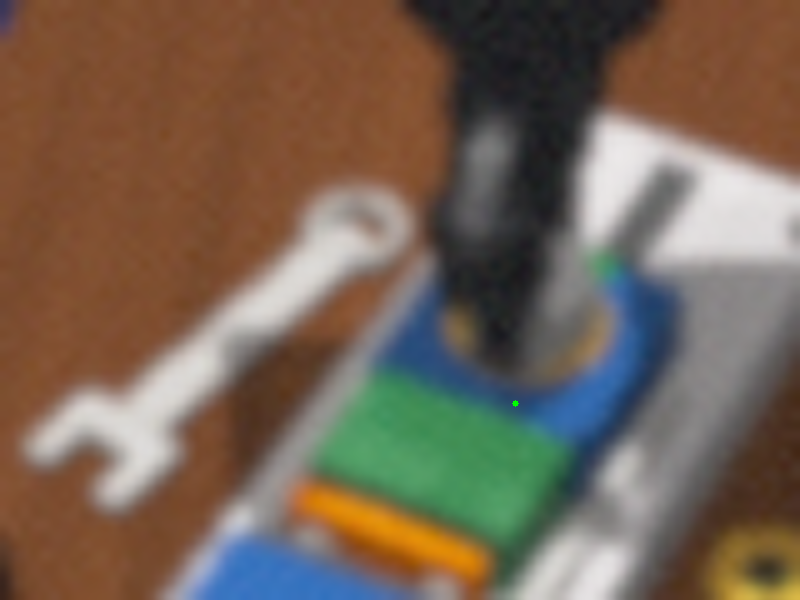

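>>> {"op": "arm_command", "data": {"increments": [{"tx": -0.01, "ty": 0.04, "tz": 0, "wx": 0, "wy": 0, "wz": 0}, {"tx": -0.01, "ty": 0.04, "tz": 0, "wx": 0, "wy": 0, "wz": 0}, {"tx": -0.01, "ty": 0.04, "tz": 0, "wx": 0, "wy": 0, "wz": 0}, {"tx": 0, "ty": 0.04, "tz": 0, "wx": 0, "wy": 0, "wz": 0}, {"tx": -0.01, "ty": 0.04, "tz": 0, "wx": 0, "wy": 0, "wz": 0}, {"tx": -0.01, "ty": 0.04, "tz": 0, "wx": 0, "wy": 0, "wz": 0}, {"tx": -0.01, "ty": 0.04, "tz": 0, "wx": 0, "wy": 0, "wz": 0}, {"tx": 0, "ty": 0.04, "tz": 0, "wx": 0, "wy": 0, "wz": 0}]}}

```text
time: 16.18
tool_pos: [0.5763, 0.1269, 0.0266]
tcp_rot: [[-0.991, 0.135, -0.0], [0.135, 0.991, -0.004], [-0.0, -0.004, -1.0]]
ft_force: [-0.1, -9.6, 5.5]
opening: 0.037
```

```bash
python3 -c "
from h import *
s=manip.get_state(); F=s['ft_force']; p=s['tool_pos']; print(F, F@[.344,.939,0], (p-[.5633,.0928,0])@[.344,.939,0], (p-[.5633,.0928,0])@[.939,-.344,0])"
```

```text
[-0.0543 -9.5721  5.4787] -9.00692408173786 0.036468402980978816 0.0004738980109306691
```

>>> {"op": "arm_command", "data": {"increments": [{"tx": -0.01, "ty": 0.04, "tz": 0, "wx": 0, "wy": 0, "wz": 0}, {"tx": -0.01, "ty": 0.04, "tz": 0, "wx": 0, "wy": 0, "wz": 0}, {"tx": -0.01, "ty": 0.04, "tz": 0, "wx": 0, "wy": 0, "wz": 0}, {"tx": 0, "ty": 0.04, "tz": 0, "wx": 0, "wy": 0, "wz": 0}, {"tx": -0.01, "ty": 0.04, "tz": 0, "wx": 0, "wy": 0, "wz": 0}, {"tx": -0.01, "ty": 0.04, "tz": 0, "wx": 0, "wy": 0, "wz": 0}, {"tx": -0.01, "ty": 0.04, "tz": 0, "wx": 0, "wy": 0, "wz": 0}, {"tx": 0, "ty": 0.04, "tz": 0, "wx": 0, "wy": 0, "wz": 0}]}}

```text
time: 16.85
tool_pos: [0.5774, 0.1299, 0.0266]
tcp_rot: [[-0.991, 0.135, -0.0], [0.135, 0.991, -0.004], [-0.0, -0.004, -1.0]]
ft_force: [-0.3, -11.1, 6.0]
opening: 0.0372
```

```bash
cat >> h.py <<'E'
def st():
    s=manip.get_state(); F=s['ft_force']; p=s['tool_pos']; print("t %.2f"%s["time"],"F",F, "Fy %.2f"%(F@[.344,.939,0]),"dy %.2f mm"%(1e3*(p-[.5633,.0928,0])@[.344,.939,0]),"M",s["torque"],"q6 %.1f"%np.degrees(s["joint_positions"][5]),"open %.4f"%s["opening"],"ang %.2f"%np.degrees(np.arctan2(s["tcp_rot"][1,1],s["tcp_rot"][0,1])))
E
python3 -c "
from h import *
st()
look('s14',u0=215,v0=200,w=80,h=60,f=10)"
```

```text
t 16.85 F [ -0.3222 -11.1095   6.0408] Fy -10.54 dy 39.71 mm M [-1.7769 -0.0156 -0.0318] q6 -70.4 open 0.0372 ang 82.24
16.85 [0.5774 0.1299 0.0266] 0.03715119527900475 q6 -70.39683858482118 F [ -0.3222 -11.1095   6.0408] M [-1.7769 -0.0156 -0.0318]
```

View pics/s14.png

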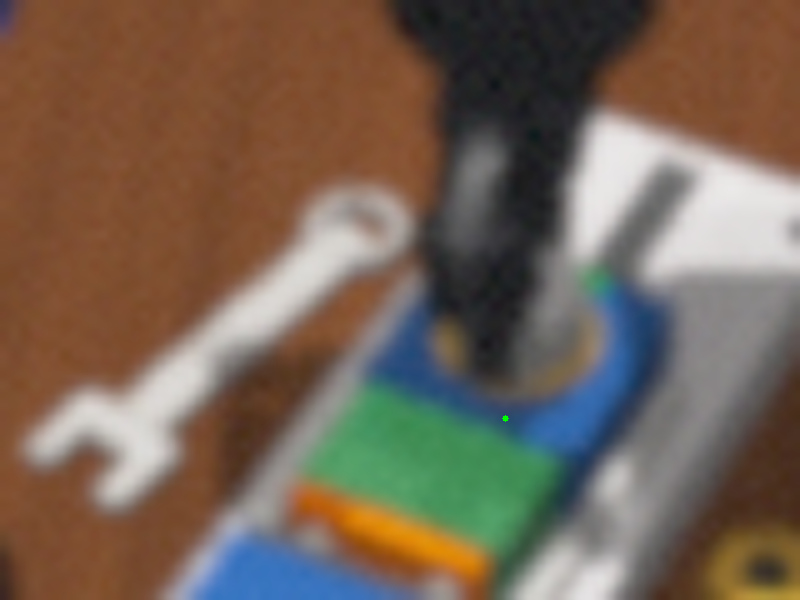

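>>> {"op": "arm_command", "data": {"increments": [{"tx": -0.01, "ty": 0.03, "tz": 0, "wx": 0, "wy": 0, "wz": 0}, {"tx": 0, "ty": 0.03, "tz": 0, "wx": 0, "wy": 0, "wz": 0}, {"tx": -0.01, "ty": 0.03, "tz": 0, "wx": 0, "wy": 0, "wz": 0}, {"tx": -0.01, "ty": 0.03, "tz": 0, "wx": 0, "wy": 0, "wz": 0}, {"tx": 0, "ty": 0.03, "tz": 0, "wx": 0, "wy": 0, "wz": 0}, {"tx": -0.01, "ty": 0.03, "tz": 0, "wx": 0, "wy": 0, "wz": 0}, {"tx": -0.01, "ty": 0.03, "tz": 0, "wx": 0, "wy": 0, "wz": 0}, {"tx": 0, "ty": 0.03, "tz": 0, "wx": 0, "wy": 0, "wz": 0}]}}

```text
time: 17.57
tool_pos: [0.5781, 0.1318, 0.0266]
tcp_rot: [[-0.991, 0.135, -0.0], [0.135, 0.991, -0.004], [-0.0, -0.004, -1.0]]
ft_force: [0.1, -12.9, 5.8]
opening: 0.0368
```

```bash
python3 -c "
from h import *
st()"
```

```text
t 17.57 F [  0.1442 -12.8751   5.7827] Fy -12.04 dy 41.71 mm M [-2.0799  0.0432 -0.052 ] q6 -70.2 open 0.0368 ang 82.26
```

>>> {"op": "arm_command", "data": {"increments": [{"tx": -0.01, "ty": 0.03, "tz": 0, "wx": 0, "wy": 0, "wz": 0}, {"tx": 0, "ty": 0.03, "tz": 0, "wx": 0, "wy": 0, "wz": 0}, {"tx": -0.01, "ty": 0.03, "tz": 0, "wx": 0, "wy": 0, "wz": 0}, {"tx": -0.01, "ty": 0.03, "tz": 0, "wx": 0, "wy": 0, "wz": 0}, {"tx": 0, "ty": 0.03, "tz": 0, "wx": 0, "wy": 0, "wz": 0}, {"tx": -0.01, "ty": 0.03, "tz": 0, "wx": 0, "wy": 0, "wz": 0}, {"tx": -0.01, "ty": 0.03, "tz": 0, "wx": 0, "wy": 0, "wz": 0}, {"tx": 0, "ty": 0.03, "tz": 0, "wx": 0, "wy": 0, "wz": 0}]}}

```text
time: 18.23
tool_pos: [0.5786, 0.1332, 0.0265]
tcp_rot: [[-0.991, 0.134, -0.001], [0.134, 0.991, -0.006], [0.0, -0.006, -1.0]]
ft_force: [0.1, -15.4, 7.0]
opening: 0.0364
```

```bash
python3 -c "
from h import *
st()"
```

```text
t 18.23 F [  0.1322 -15.4254   7.0458] Fy -14.44 dy 43.22 mm M [-2.502   0.1159 -0.0307] q6 -70.0 open 0.0364 ang 82.28
```

>>> {"op": "arm_command", "data": {"increments": [{"tx": 0, "ty": 0.03, "tz": 0, "wx": 0, "wy": 0, "wz": 0}, {"tx": -0.01, "ty": 0.03, "tz": 0, "wx": 0, "wy": 0, "wz": 0}, {"tx": -0.01, "ty": 0.03, "tz": 0, "wx": 0, "wy": 0, "wz": 0}, {"tx": 0, "ty": 0, "tz": 0, "wx": 0, "wy": 0, "wz": 0}, {"tx": 0, "ty": 0, "tz": 0, "wx": 0, "wy": 0, "wz": 0}, {"tx": 0, "ty": 0, "tz": 0, "wx": 0, "wy": 0, "wz": 0}, {"tx": 0, "ty": 0, "tz": 0, "wx": 0, "wy": 0, "wz": 0}, {"tx": 0, "ty": 0, "tz": 0, "wx": 0, "wy": 0, "wz": 0}]}}

```text
time: 18.9
tool_pos: [0.5788, 0.1338, 0.0265]
tcp_rot: [[-0.991, 0.134, -0.001], [0.134, 0.991, -0.006], [0.001, -0.006, -1.0]]
ft_force: [-0.5, -14.4, 7.6]
opening: 0.0372
```

```bash
python3 -c "
from h import *
st()
look('s15',u0=215,v0=200,w=80,h=60,f=10)"
```

```text
t 18.90 F [ -0.5245 -14.362    7.581 ] Fy -13.67 dy 43.87 mm M [-2.5546  0.1293 -0.0212] q6 -69.9 open 0.0372 ang 82.28
18.9 [0.5788 0.1338 0.0265] 0.03715260893508736 q6 -69.92023568585377 F [ -0.5245 -14.362    7.581 ] M [-2.5546  0.1293 -0.0212]
```

View pics/s15.png

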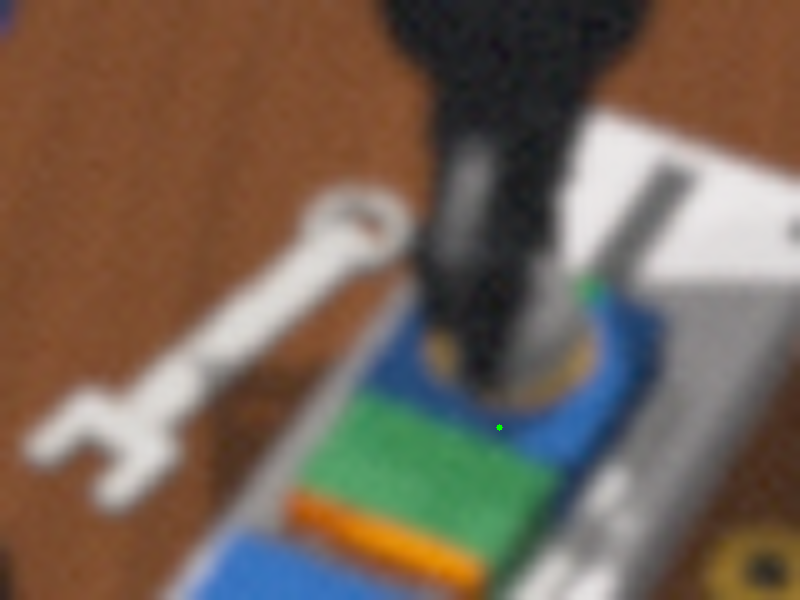

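>>> {"op": "arm_command", "data": {"increments": [{"tx": 0, "ty": -0.05, "tz": 0, "wx": 0, "wy": 0, "wz": 0}, {"tx": 0, "ty": -0.05, "tz": 0, "wx": 0, "wy": 0, "wz": 0}, {"tx": 0, "ty": -0.05, "tz": 0, "wx": 0, "wy": 0, "wz": 0}, {"tx": 0, "ty": -0.03, "tz": 0, "wx": 0, "wy": 0, "wz": 0}, {"tx": 0, "ty": 0, "tz": 0, "wx": 0, "wy": 0, "wz": 0}, {"tx": 0, "ty": 0, "tz": 0, "wx": 0, "wy": 0, "wz": 0}, {"tx": 0, "ty": 0, "tz": 0, "wx": 0, "wy": 0, "wz": 0}, {"tx": 0, "ty": 0, "tz": 0, "wx": 0, "wy": 0, "wz": 0}]}}

```text
time: 19.62
tool_pos: [0.5789, 0.1338, 0.0266]
tcp_rot: [[-0.991, 0.135, -0.001], [0.135, 0.991, -0.003], [0.0, -0.003, -1.0]]
ft_force: [0.7, -10.3, 5.6]
opening: 0.037
```

```bash
python3 -c "
from h import *
st()"
```

```text
t 19.62 F [  0.6755 -10.2573   5.5933] Fy -9.40 dy 43.83 mm M [-1.7497  0.0831 -0.015 ] q6 -70.1 open 0.0370 ang 82.24
```

>>> {"op": "arm_command", "data": {"increments": [{"tx": 0, "ty": -0.06, "tz": 0, "wx": 0, "wy": 0, "wz": 0}, {"tx": 0, "ty": -0.06, "tz": 0, "wx": 0, "wy": 0, "wz": 0}, {"tx": 0, "ty": -0.06, "tz": 0, "wx": 0, "wy": 0, "wz": 0}, {"tx": 0, "ty": 0, "tz": 0, "wx": 0, "wy": 0, "wz": 4}, {"tx": 0, "ty": 0, "tz": 0, "wx": 0, "wy": 0, "wz": 4}, {"tx": 0, "ty": 0, "tz": 0, "wx": 0, "wy": 0, "wz": 4}, {"tx": 0, "ty": 0, "tz": 0, "wx": 0, "wy": 0, "wz": 4}, {"tx": 0, "ty": 0, "tz": 0, "wx": 0, "wy": 0, "wz": 4}]}}

```text
time: 20.28
tool_pos: [0.5787, 0.1333, 0.0264]
tcp_rot: [[-0.883, 0.469, -0.0], [0.469, 0.883, -0.001], [-0.0, -0.001, -1.0]]
ft_force: [-0.8, -7.1, 4.7]
opening: 0.0371
```

```bash
python3 -c "
from h import *
st()"
```

```text
t 20.28 F [-0.8362 -7.1325  4.6829] Fy -6.99 dy 43.33 mm M [-1.1409  0.0561  0.0261] q6 -50.1 open 0.0371 ang 62.02
```

>>> {"op": "arm_command", "data": {"increments": [{"tx": 0, "ty": 0, "tz": 0, "wx": 0, "wy": 0, "wz": 5}, {"tx": 0, "ty": 0, "tz": 0, "wx": 0, "wy": 0, "wz": 5}, {"tx": 0, "ty": 0, "tz": 0, "wx": 0, "wy": 0, "wz": 5}, {"tx": 0, "ty": 0, "tz": 0, "wx": 0, "wy": 0, "wz": 5}, {"tx": 0, "ty": 0, "tz": 0, "wx": 0, "wy": 0, "wz": 5}, {"tx": 0, "ty": 0, "tz": 0, "wx": 0, "wy": 0, "wz": 5}, {"tx": 0, "ty": 0, "tz": 0, "wx": 0, "wy": 0, "wz": 5}, {"tx": 0, "ty": 0, "tz": 0, "wx": 0, "wy": 0, "wz": 5}]}}

```text
time: 20.95
tool_pos: [0.578, 0.1327, 0.026]
tcp_rot: [[-0.374, 0.927, -0.002], [0.927, 0.374, -0.002], [-0.001, -0.003, -1.0]]
ft_force: [-1.2, -8.3, 3.3]
opening: 0.0372
```

```bash
python3 -c "
from h import *
st()"
```

```text
t 20.95 F [-1.2099 -8.3284  3.318 ] Fy -8.24 dy 42.54 mm M [-1.2799  0.1299  0.0726] q6 -10.0 open 0.0372 ang 21.98
```

>>> {"op": "arm_command", "data": {"increments": [{"tx": 0, "ty": 0, "tz": 0, "wx": 0, "wy": 0, "wz": 2}, {"tx": 0, "ty": 0, "tz": 0, "wx": 0, "wy": 0, "wz": 2}, {"tx": 0, "ty": 0, "tz": 0, "wx": 0, "wy": 0, "wz": 2}, {"tx": 0, "ty": 0, "tz": 0, "wx": 0, "wy": 0, "wz": 2}, {"tx": 0, "ty": 0, "tz": 0, "wx": 0, "wy": 0, "wz": 2}, {"tx": 0, "ty": 0, "tz": 0, "wx": 0, "wy": 0, "wz": 2}, {"tx": 0, "ty": 0, "tz": 0, "wx": 0, "wy": 0, "wz": 2}, {"tx": 0, "ty": 0, "tz": 0, "wx": 0, "wy": 0, "wz": 2}]}}

```text
time: 21.62
tool_pos: [0.5776, 0.1326, 0.0259]
tcp_rot: [[-0.107, 0.994, -0.003], [0.994, 0.107, -0.003], [-0.002, -0.003, -1.0]]
ft_force: [-1.4, -7.9, 2.6]
opening: 0.0371
```

```bash
python3 -c "
from h import *
st()
look('s16',u0=215,v0=200,w=80,h=60,f=10)
look('t16',n='top',u0=150,v0=160,w=110,h=85,f=6)"
```

```text
t 21.62 F [-1.4153 -7.9401  2.6069] Fy -7.94 dy 42.31 mm M [-1.2494  0.2257  0.3358] q6 5.8 open 0.0371 ang 6.15
21.6167 [0.5776 0.1326 0.0259] 0.03714738378776607 q6 5.825897509939352 F [-1.4153 -7.9401  2.6069] M [-1.2494  0.2257  0.3358]
21.6667 [0.5776 0.1326 0.0259] 0.03725864778689935 q6 5.884756032361042 F [-1.6724 -7.9591  3.2879] M [-1.3185  0.1736  0.279 ]
```

View pics/s16.png

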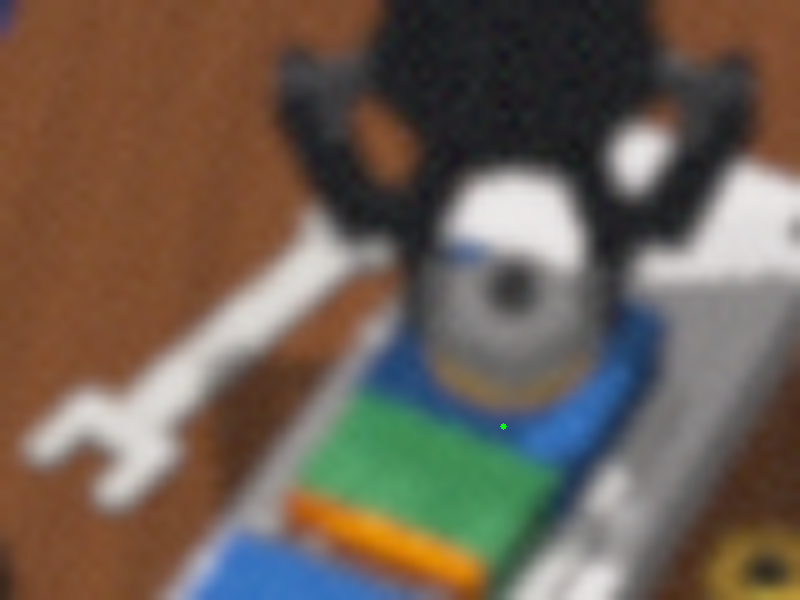

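View pics/t16.png

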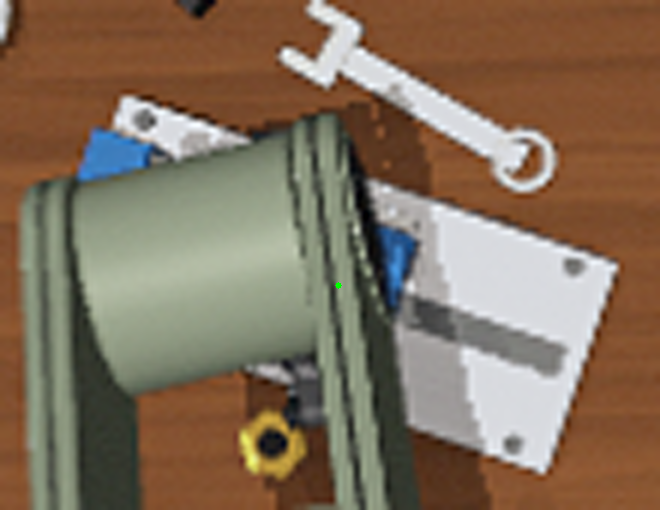

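>>> {"op": "arm_command", "data": {"increments": [{"tx": 0, "ty": 0, "tz": 0, "wx": 0, "wy": 0, "wz": 1}, {"tx": 0, "ty": 0, "tz": 0, "wx": 0, "wy": 0, "wz": 1}, {"tx": 0, "ty": 0, "tz": 0, "wx": 0, "wy": 0, "wz": 1}, {"tx": 0, "ty": 0, "tz": 0, "wx": 0, "wy": 0, "wz": 1}, {"tx": 0, "ty": 0, "tz": 0, "wx": 0, "wy": 0, "wz": 1}, {"tx": 0, "ty": 0, "tz": 0, "wx": 0, "wy": 0, "wz": 1}, {"tx": 0, "ty": 0, "tz": 0, "wx": 0, "wy": 0, "wz": 0}, {"tx": 0, "ty": 0, "tz": 0, "wx": 0, "wy": 0, "wz": 0}]}}

```text
time: 22.38
tool_pos: [0.5775, 0.1326, 0.0259]
tcp_rot: [[-0.005, 1.0, -0.003], [1.0, 0.005, -0.003], [-0.003, -0.003, -1.0]]
ft_force: [-1.9, -7.4, 3.0]
opening: 0.0371
```

```bash
python3 -c "
from h import *
st()"
```

```text
t 22.38 F [-1.8613 -7.4058  3.0494] Fy -7.59 dy 42.26 mm M [-1.2963  0.2099  0.2893] q6 11.7 open 0.0371 ang 0.29
```

>>> {"op": "arm_command", "data": {"increments": [{"tx": 0, "ty": 0, "tz": 0, "wx": 0, "wy": 0, "wz": 0}, {"tx": 0, "ty": 0, "tz": 0, "wx": 0, "wy": 0, "wz": 0}, {"tx": 0, "ty": 0, "tz": 0, "wx": 0, "wy": 0, "wz": 0}, {"tx": 0, "ty": 0, "tz": 0, "wx": 0, "wy": 0, "wz": 0}, {"tx": 0, "ty": 0, "tz": 0, "wx": 0, "wy": 0, "wz": 1}, {"tx": 0, "ty": 0, "tz": 0, "wx": 0, "wy": 0, "wz": 1}, {"tx": 0, "ty": 0, "tz": 0, "wx": 0, "wy": 0, "wz": 1}, {"tx": 0, "ty": 0, "tz": 0, "wx": 0, "wy": 0, "wz": 1}]}}

```text
time: 23.05
tool_pos: [0.5774, 0.1326, 0.0259]
tcp_rot: [[0.065, 0.998, -0.003], [0.998, -0.065, -0.003], [-0.003, -0.003, -1.0]]
ft_force: [-2.6, -7.7, 3.7]
opening: 0.0369
```

```bash
python3 -c "
from h import *
st()
look('s17',u0=245,v0=210,w=50,h=40,f=15)
st()"
```

```text
t 23.05 F [-2.6342 -7.7243  3.6861] Fy -8.16 dy 42.24 mm M [-1.3456  0.2738  0.3871] q6 15.7 open 0.0369 ang -3.74
23.05 [0.5774 0.1326 0.0259] 0.03689159193471807 q6 15.73964592758475 F [-2.6342 -7.7243  3.6861] M [-1.3456  0.2738  0.3871]
t 23.10 F [-2.7986 -7.7081  4.4711] Fy -8.20 dy 42.21 mm M [-1.3051  0.2743  0.3639] q6 15.8 open 0.0373 ang -3.78
```

View pics/s17.png

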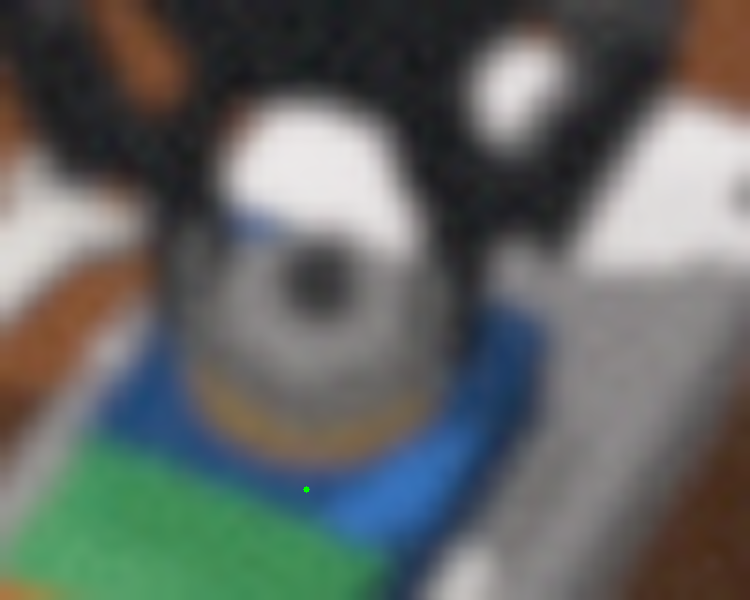

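>>> {"op": "arm_command", "data": {"increments": [{"tx": 0, "ty": 0, "tz": 0, "wx": 0, "wy": 0, "wz": 1}, {"tx": 0, "ty": 0, "tz": 0, "wx": 0, "wy": 0, "wz": 1}, {"tx": 0, "ty": 0, "tz": 0, "wx": 0, "wy": 0, "wz": 1}, {"tx": 0, "ty": 0, "tz": 0, "wx": 0, "wy": 0, "wz": 1}, {"tx": 0, "ty": 0, "tz": 0, "wx": 0, "wy": 0, "wz": 1}, {"tx": 0, "ty": 0, "tz": 0, "wx": 0, "wy": 0, "wz": 1}, {"tx": 0, "ty": 0, "tz": 0, "wx": 0, "wy": 0, "wz": 1}, {"tx": 0, "ty": 0, "tz": 0, "wx": 0, "wy": 0, "wz": 1}]}}

```text
time: 23.77
tool_pos: [0.5772, 0.1326, 0.0259]
tcp_rot: [[0.203, 0.979, -0.003], [0.979, -0.203, -0.003], [-0.004, -0.003, -1.0]]
ft_force: [-1.7, -7.4, 3.4]
opening: 0.0369
```

```bash
python3 -c "
from h import *
st()
look('s18',u0=245,v0=210,w=50,h=40,f=15)
st()"
```

```text
t 23.77 F [-1.7191 -7.415   3.4482] Fy -7.55 dy 42.17 mm M [-1.3241  0.3124  0.5043] q6 23.7 open 0.0369 ang -11.72
23.7667 [0.5772 0.1326 0.0259] 0.03685143287813947 q6 23.726762783225507 F [-1.7191 -7.415   3.4482] M [-1.3241  0.3124  0.5043]
t 23.82 F [-2.2225 -8.0343  3.8165] Fy -8.31 dy 42.17 mm M [-1.2817  0.3559  0.4077] q6 23.8 open 0.0368 ang -11.76
```

>>> {"op": "arm_command", "data": {"increments": [{"tx": -0.05, "ty": 0, "tz": 0, "wx": 0, "wy": 0, "wz": 0}, {"tx": -0.05, "ty": -0.02, "tz": 0, "wx": 0, "wy": 0, "wz": 0}, {"tx": -0.05, "ty": -0.02, "tz": 0, "wx": 0, "wy": 0, "wz": 0}, {"tx": -0.05, "ty": 0, "tz": 0, "wx": 0, "wy": 0, "wz": 0}, {"tx": 0, "ty": 0, "tz": 0, "wx": 0, "wy": 0, "wz": 0}, {"tx": 0, "ty": 0, "tz": 0, "wx": 0, "wy": 0, "wz": 0}, {"tx": 0, "ty": 0, "tz": 0, "wx": 0, "wy": 0, "wz": 0}, {"tx": 0, "ty": 0, "tz": 0, "wx": 0, "wy": 0, "wz": 0}]}}

```text
time: 24.48
tool_pos: [0.5773, 0.1325, 0.026]
tcp_rot: [[0.205, 0.979, -0.002], [0.979, -0.205, 0.0], [-0.0, -0.002, -1.0]]
ft_force: [-2.0, -1.0, -0.0]
opening: 0.037
```

```bash
python3 -c "
from h import *
st()"
```

```text
t 24.48 F [-2.0392 -1.0203 -0.0165] Fy -1.66 dy 42.10 mm M [-0.1596  0.439   0.4737] q6 23.6 open 0.0370 ang -11.82
```

Nearly unloaded sideways; torque reads 0.47 N m (about 0.29 rad). Open and lift.

>>> {"op": "arm_command", "data": {"increments": [{"tx": 0, "ty": 0, "tz": 0, "wx": 0, "wy": 0, "wz": 0}, {"tx": 0, "ty": 0, "tz": 0, "wx": 0, "wy": 0, "wz": 0}, {"tx": 0, "ty": 0, "tz": 0, "wx": 0, "wy": 0, "wz": 0}, {"tx": 0, "ty": 0, "tz": 0, "wx": 0, "wy": 0, "wz": 0}, {"tx": 0, "ty": 0, "tz": 0, "wx": 0, "wy": 0, "wz": 0}, {"tx": 0, "ty": 0, "tz": 0, "wx": 0, "wy": 0, "wz": 0}, {"tx": 0, "ty": 0, "tz": 0, "wx": 0, "wy": 0, "wz": 0}, {"tx": 0, "ty": 0, "tz": 0, "wx": 0, "wy": 0, "wz": 0}], "claw": 1}}

```text
time: 25.15
tool_pos: [0.5781, 0.1323, 0.0264]
tcp_rot: [[0.205, 0.979, 0.0], [0.979, -0.205, 0.0], [0.0, 0.0, -1.0]]
ft_force: [0.1, -0.1, -0.5]
opening: 0.0856
```

>>> {"op": "arm_command", "data": {"increments": [{"tx": 0, "ty": 0, "tz": -0.5, "wx": 0, "wy": 0, "wz": 0}, {"tx": 0, "ty": 0, "tz": -1, "wx": 0, "wy": 0, "wz": 0}, {"tx": 0, "ty": 0, "tz": -2, "wx": 0, "wy": 0, "wz": 0}, {"tx": 0, "ty": 0, "tz": -2, "wx": 0, "wy": 0, "wz": 0}, {"tx": 0, "ty": 0, "tz": -2, "wx": 0, "wy": 0, "wz": 0}, {"tx": 0, "ty": 0, "tz": -2, "wx": 0, "wy": 0, "wz": 0}, {"tx": 0, "ty": 0, "tz": -2, "wx": 0, "wy": 0, "wz": 0}, {"tx": 0, "ty": 0, "tz": 0, "wx": 0, "wy": 0, "wz": 0}]}}

```text
time: 25.82
tool_pos: [0.5809, 0.1329, 0.1469]
tcp_rot: [[0.205, 0.979, 0.01], [0.979, -0.205, 0.002], [0.004, 0.009, -1.0]]
ft_force: [0.8, 0.0, 0.1]
opening: 0.0855
```

>>> {"op": "arm_command", "data": {"increments": [{"tx": -2.5, "ty": 0, "tz": 0, "wx": 0, "wy": 0, "wz": 0}, {"tx": -2.5, "ty": 0, "tz": 0, "wx": 0, "wy": 0, "wz": 0}, {"tx": -2.5, "ty": 0, "tz": 0, "wx": 0, "wy": 0, "wz": 0}, {"tx": -2.5, "ty": 0, "tz": 0, "wx": 0, "wy": 0, "wz": 0}, {"tx": -2.5, "ty": 0, "tz": 0, "wx": 0, "wy": 0, "wz": 0}, {"tx": -2.5, "ty": 0, "tz": 0, "wx": 0, "wy": 0, "wz": 0}, {"tx": -2.5, "ty": 0, "tz": 0, "wx": 0, "wy": 0, "wz": 0}, {"tx": -2.5, "ty": 0, "tz": 0, "wx": 0, "wy": 0, "wz": 0}]}}

```text
time: 26.48
tool_pos: [0.5365, -0.0646, 0.1415]
tcp_rot: [[0.205, 0.979, 0.0], [0.979, -0.205, 0.0], [0.0, 0.0, -1.0]]
ft_force: [0.4, -0.1, 0.4]
opening: 0.0855
```

```bash
python3 -c "
from h import *
look('s19',u0=215,v0=200,w=80,h=60,f=10,draw=False)
look('t19',n='top',u0=155,v0=165,w=100,h=75,f=8,draw=False)"
```

```text
26.4833 [ 0.5365 -0.0646  0.1415] 0.08552777139208391 q6 3.724365073432273 F [ 0.3812 -0.0889  0.4135] M [-0.0071 -0.0175  0.0855]
26.5333 [ 0.5355 -0.0686  0.1414] 0.08564707930899554 q6 3.63537026728872 F [-1.1283 -3.1027 -0.4873] M [-0.0553 -0.011   0.0243]
```

View pics/s19.png

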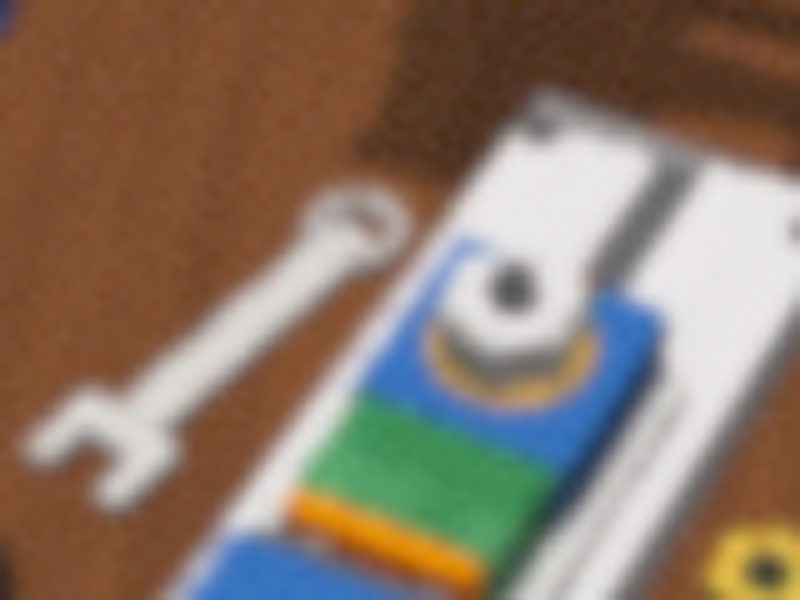

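View pics/t19.png

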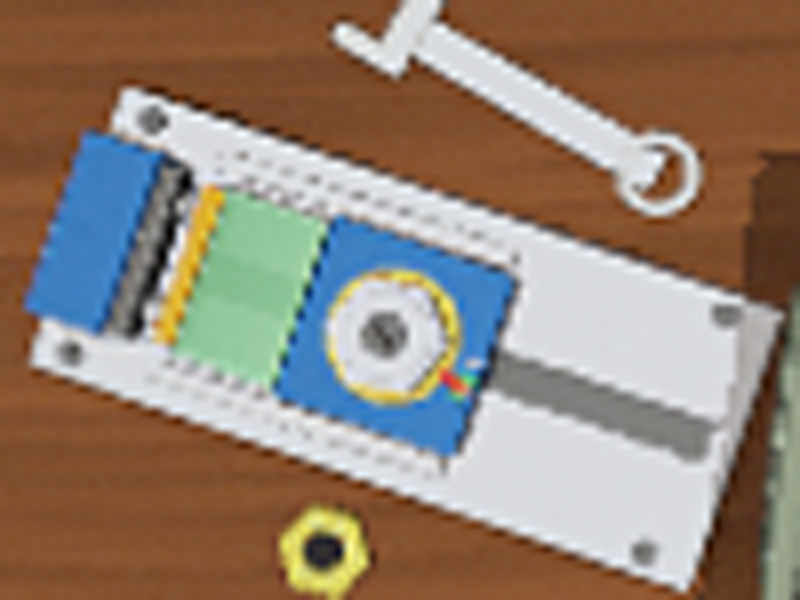

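Run:
```python
from h import *
th=np.radians(69.86); yv=np.array([np.cos(th),np.sin(th)]); xv=np.array([yv[1],-yv[0]]); c0=np.array([.5798,.1373])
def red(fn,lo=110):
    im=cv2.imread(fn); h=cv2.cvtColor(im,cv2.COLOR_BGR2HSV).astype(int); m=((h[...,0]<8)|(h[...,0]>172))&(h[...,1]>lo)&(h[...,2]>120)
    m[:172]=0;m[245:]=0;m[:,:155]=0;m[:,258:]=0; y,x=np.nonzero(m); w=h[y,x,1].astype(float); return (x*w).sum()/w.sum(),(y*w).sum()/w.sum(),len(x)
def stud(fn,u,v):
    g=cv2.cvtColor(cv2.imread(fn),cv2.COLOR_BGR2GRAY).astype(float); y,x=np.mgrid[round(v)-5:round(v)+6,round(u)-5:round(u)+6]; w=np.clip(150-g[y,x],0,None); w[(x-u)**2+(y-v)**2>16]=0
    return (w*x).sum()/w.sum(),(w*y).sum()/w.sum()
for fn,u,v in (("pics/top0.png",218,211.7),("pics/t19_full.png",155+384/8,165+333/8)):
    r=red(fn); s=stud(fn,u,v); T=plane("top",r[:2],.062)[0,:2]; S=plane("top",s,.086)[0,:2]
    d=T-S; print(fn,r,s,"stud vice",(S-c0)@xv,(S-c0)@yv,"tab rel",d@xv,d@yv,"rad",np.arctan2(-d@xv,-d@yv))
```

```text
pics/top0.png (np.float64(227.2441037735849), np.float64(214.77830188679246), 5) (np.float64(217.26902173913044), np.float64(211.30298913043478)) stud vice 0.00017755628766469677 -0.04679506899552729 tab rel -0.0007763620577119279 -0.028243826265804885 rad 0.027480929955003792
pics/t19_full.png (np.float64(210.79453681710214), np.float64(212.15083135391924), 5) (np.float64(202.60024009603842), np.float64(206.3469387755102)) stud vice -3.051991132186277e-05 -0.0028793401381203743 tab rel -0.008764786318498502 -0.024788427227522693 rad 0.3398639406174719
```

>>> {"op": "arm_command", "data": {"increments": [{"tx": 0, "ty": 0, "tz": -0.5, "wx": 0, "wy": 0, "wz": 0}, {"tx": 0, "ty": 0, "tz": -0.5, "wx": 0, "wy": 0, "wz": 0}, {"tx": 0, "ty": 0, "tz": 0, "wx": 0, "wy": 0, "wz": 0}, {"tx": 0, "ty": 0, "tz": 0, "wx": 0, "wy": 0, "wz": 0}, {"tx": 0, "ty": 0, "tz": 0, "wx": 0, "wy": 0, "wz": 0}, {"tx": 0, "ty": 0, "tz": 0, "wx": 0, "wy": 0, "wz": 0}, {"tx": 0, "ty": 0, "tz": 0, "wx": 0, "wy": 0, "wz": 0}, {"tx": 0, "ty": 0, "tz": 0, "wx": 0, "wy": 0, "wz": 0}]}}

```text
time: 27.25
tool_pos: [0.537, -0.0633, 0.1512]
tcp_rot: [[0.204, 0.979, -0.0], [0.979, -0.204, 0.0], [0.0, -0.0, -1.0]]
ft_force: [1.1, -0.1, -0.4]
opening: 0.0855
```

```bash
python3 -c "
from h import *
st(); print(manip.job_done()); st()"
```

```text
t 27.25 F [ 1.083  -0.1481 -0.396 ] Fy 0.23 dy -155.60 mm M [-0.0525  0.0357 -0.0333] q6 3.9 open 0.0855 ang -11.80
the job is handed in; nothing more can be done
None
the job is handed in; nothing more can be done
```

The jaw is clamped on the glass at an estimated 4.5 N. The nut is down and the red tab sits in the green band. I handed the job in at 27.25 s; no verdict is reported.

**How it was done:** I gripped the nut and pushed the jaw about 44 mm along the bed. The push force began to rise at about 40 mm, which puts the pad's squeeze at about 3.8 mm. I then eased off the side load and turned the nut clockwise about 94°. It met the washer at about 78°. I relieved the arm again before letting go.

**Last checks:**
- **Tab:** the top picture shows the tab moved 0.31 rad from its starting place, with an error of a few hundredths. The torque readings suggested 0.26 to 0.29 rad. Both are inside the band.
- **Jaw:** the stud's travel in the pictures, 43.9 mm, matches the push, so the jaw did not slip back when released.
- **Clamping force:** this is worked out from the push force (which suggested 4 to 4.6 N) and the jaw travel, not measured directly.
- **Surroundings:** the spanner and spare nut looked unmoved and the arm was clear. I did not re-measure the other bystanders.

**One disagreement:** the real fingertips were about 36 to 40 mm higher than the reported TCP height implies. I noticed it in the side camera and confirmed it with a test close and a light touch of about 9.5 N on the jaw's top. I set the grip height from that touch instead of the reported one.

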